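# Make room in the row and slide the candle in

### The arm

A 6-joint arm with a two-finger parallel gripper is mounted at the origin on a cart in front of the work surface, level with it; the furniture and walls round the work are solid. World frame = base frame: x ahead of the robot, y to its left, z up, the work surface at z = 0. Lengths are in mm, angles in rad, forces in N, time in s.
With the tool pointing down it reaches from about 350 to 775 mm from the base axis. Payload 7.3 kg.
Tool frame: the origin (TCP) lies at the very end of the fingers, on their centre line; the grasp point (between the pads) lies 19 mm behind it; z points along the fingers, y is the line along which they close (so a half turn about z gives the same grasp; the last joint's range is limited). The gripper opens to 92 mm and grips with 3 to 60 N. Pads are 19 mm wide; open, the fingers measure 130 mm over their backs; the gripper's body (75 mm by 190 mm) begins 47 mm behind the grasp point.
Start: joints at [-1.25, 0.342, 1.524, -0, 1.275, -0.146], TCP at [236.291, -468.843, 199.241] pointing down, gripper open.
Joint ranges: [-2.53, 2.53], [-0.77, 2.02], [0.04, 2.7], [-1, 4.14], [0.28, 2.66], [-3.11, 3.11]. Speed limits (rad/s): [2.57, 2.57, 3.14, 3.14, 3.14, 3.14].

### API

Orientations are given as [roll, pitch, yaw] about the fixed x, y, z axes, in that order (R = Rz(yaw) Ry(pitch) Rx(roll)).
In Python, from plant import get_obs, capture, close_job gives the robot as it stands. The module is installed in compiled form; this text tells all that it offers.
- The arm moves only by the shell command python3 -m handwheel 'ROWS'. ROWS is JSON, a list of rows, each a list of 3 entries, a list of its own where there are three numbers: the turn, a rotation vector about the tool's x, y, z in degrees, then the shift along the tool's x, y, z in m, then the opening, from 0 (shut) to 1 (fully open). A call has 1 to 12 rows; each row is the pose to reach, as a shift and turn from the pose commanded when the call began, along the tool's axes at that moment; what a row does not reach only later rows make up. A row lasts 1/10 s, in which the tool goes at most 50 mm and 8.59 degrees, less where a joint would pass 70% of its speed; a pose out of reach is approached as far as the arm can. A call with a gripper value outside its range is refused whole. The fingers move at their own pace and stop on an object; the grip force is fixed at half the most. Time passes only in rows, so rows that repeat a pose let the fingers close. It gives the time, the measured TCP pose, the force, the opening and the grip force at its end, in the units of the state.
- get_obs(): the state, without advancing time (a new reading comes with each control period).
- capture(name): name is "side" or "top"; returns a dict with "image" (384x512x3 uint8, red, green, blue), "depth" (384x512 float32, mm along the optical axis (not along the pixel's ray), 0 where there is no reading), "fx", "fy", "cx", "cy" (pixels), "camera_from_world" (4x4, takes a point from world to camera coordinates). Camera axes: x right, y down, z forward; pixel columns grow to the right and rows downward; lengths in mm; the calibration is good to about 2 mm. A picture is of the moment at which its call begins.
- close_job(): hands the job in; it is judged then, once.
The state is a dict: "time": time; "joint_positions": joint angles; "dq": joint speeds; "tau": joint torques, N m; "tool_pos": TCP position; "tcp_rot": TCP orientation; "contact_force": force on the tool from outside, world axes, zero at the start; "moment": the same for the moment, N m; "grip_width": finger opening in mm; "finger_force": force on a finger pad.
Only numpy, scipy, OpenCV 4.12 (cv2) and the standard library are available. Lean on these libraries where they do the work, as an engineer would, in place of code of your own. Each camera call takes 0.05 s, during which the arm holds its last target. There are 200 camera calls.

### The job

Put the candle glass into the row on the rack, between the tomato can and the kitchen timer: slide the rack's end stop all the way out, nudge the things in the row apart until there is room, then slide the candle in over the worktop, without lifting it, until it touches the back panel. Finally push the end stop back in so that the whole row is closed up snug, everything standing upright against the back panel. Do not tip anything over, and leave the things outside the row alone.

Things in the scene. Friction and masses are not known exactly. Their poses are not given: they have to be found in the camera images.
- rack: Fixed wooden rack, no floor or front. Origin on the worktop, middle of the front face of its back panel; x points away from the robot through the panel, y left along it, z up. Panel: x 0 to +12 mm, y -195 to +185, 70 high. Left end board: inner face at y = +170, outer +182, x -86 to +12, 55 high. The row stands on the worktop against the panel; the end stop closes it on the right.
- stop (a joint): Sliding end stop (pale board 12 mm thick, 56 high, x -88 to -2 mm in the rack frame). Value in m: 0 = furthest in, 0.036 = all the way out (to the right, -y of the rack). Its inner face is at y = -(0.129 + value) in the rack frame. Slide friction about 1.5 N; stays where left. With the candle in the row and all things touching, the value is about 0.005.
- stop_tab (a point): Middle of the end stop's push tab, which stands out to the front of the rack (x -130 to -86 mm in the rack frame), 12 mm thick along the rack's y, 1 to 47 mm above the worktop. Push it sideways from either side, or pinch it.
- pot_mid (a point): Centre of the small red-and-white round pot, 58 mm diameter, 50 mm high, in the row; the third or first from the left (it and the can change places). Squeezed hard endways, things in the row can slip forward out of line and must then be pressed back.
- can_mid (a point): Centre of the food can with a tomato picture, 57 mm diameter, 72 mm high, in the row; the first or third thing from the left.
- timer_mid (a point): Centre of the white wind-up kitchen timer, round, 65 mm diameter, 54 mm high, second in the row from the left. At the start the gaps on both sides of it are 29 to 33 mm.
- bottle_mid (a point): Point 50 mm up on the axis of the herb bottle (small clear glass bottle with a cork and a green sprig), body 48 mm diameter and about 70 mm high, 100 mm with the cork; fourth in the row, next to the end stop.
- candle_mid (a point): Centre (half-way up) of the candle glass (clear tumbler half full of cream wax), round, 76 mm diameter, 90 mm high, 0.25 to 0.45 kg, loose, standing on the worktop in front of the rack. It has to be pushed: it is too wide to be gripped in the row, and no gap in the row is wide enough for it at the start.
- pot: The same pot; origin at its underside.
- can: The same can; origin at its underside.
- timer: The same timer; origin at its underside.
- bottle: The same herb bottle; origin at its underside.
- candle: The same candle; origin at its underside.
- mug_mid (a point): Centre of a cream-and-white mug, 78 mm diameter with handle, 100 mm high: leave alone.
- bowl_mid (a point): Centre of a white bowl, 105 mm diameter, 51 mm high, front right: leave alone.
- brush_mid (a point): A wooden dish brush, 196 mm long, 38 mm high, lying front left: leave alone.
Mind the look-alikes: they are no part of the job. What is shaped like the candle but blue or green is not meant.

How it is judged:
By the outcome, as a careful person would: the job done as asked, in the order asked, and still so for the second after the job is handed in, with the robot touching nothing.
It also fails if it takes over 72 s, if anything falls off the work surface, if the arm or the gripper's body presses on something with over 40 N, if the wrist force passes 120 N, or if a joint passes its speed limit or range.

## Working session

There is one attempt and no reset: what is moved stays moved. The work goes in short steps, Python scripts to look and compute and a shell command to move; the robot and the scene stay as the last step left them, time stands still between calls to the robot, and variables do not carry over. Pictures are saved under pics/ and viewed, at most 10 in all, crops included, and the job is handed in when it is done.

```bash
mkdir -p pics
cat > h.py <<'E'
import numpy as np, cv2
from plant import get_obs, capture, close_job
def grab(name,tag):
    c=capture(name); cv2.imwrite(f'pics/{tag}.png',cv2.cvtColor(c['image'],cv2.COLOR_RGB2BGR)); np.savez(f'{tag}.npz',**c); return c
def cloud(c):
    d=c['depth'].astype(float); v,u=np.mgrid[:d.shape[0],:d.shape[1]]
    P=np.stack([(u-c['cx'])/c['fx']*d,(v-c['cy'])/c['fy']*d,d,np.ones_like(d)],-1)
    W=P@np.linalg.inv(c['camera_from_world']).T; W[d==0]=np.nan
    return W[...,:3]
def ray(c,u,v,z):
    T=np.linalg.inv(c['camera_from_world']); r=T[:3,:3]@np.array([(u-c['cx'])/c['fx'],(v-c['cy'])/c['fy'],1]); o=T[:3,3]
    return o+r*(z-o[2])/r[2]
E
python3 - <<'E'
from h import *
o=get_obs(); print(o)
for n in('top','side'):
    c=grab(n,n+'0'); print(np.linalg.inv(c['camera_from_world']).round(2))
a=[cv2.imread(f'pics/{n}0.png') for n in('top','side')]
print(np.isfinite(cloud(c)).mean())
E
```

```text
{'time': 0.0, 'joint_positions': array([-1.25001221e+00,  3.42714622e-01,  1.52501986e+00,  1.57551359e-05,
        1.27537123e+00, -1.45995180e-01]), 'dq': array([ 4.80723025e-04,  6.31740336e-04, -1.05770007e-03, -2.16583547e-05,
       -5.85810047e-04, -7.28638863e-04]), 'tau': array([-1.42010569e-03, -4.31248248e+01, -2.44220603e+01,  7.17214867e-02,
        5.59448591e-02, -1.08560885e-04]), 'tool_pos': array([ 236.14292857, -468.40044832,  198.54819693]), 'tcp_rot': array([-3.14009788e+00, -2.35021078e-04,  4.66774521e-01]), 'contact_force': array([-0.02153879, -0.63259846, -0.21777878]), 'moment': array([-0.03285235, -0.00522562, -0.02279576]), 'finger_force': 0.0, 'grip_width': 91.51187107048766}
[[ 3.00000e-02 -9.90000e-01  1.10000e-01  3.74670e+02]
 [-1.00000e+00 -3.00000e-02  0.00000e+00  5.56800e+01]
 [ 0.00000e+00 -1.10000e-01 -9.90000e-01  1.30806e+03]
 [ 0.00000e+00  0.00000e+00  0.00000e+00  1.00000e+00]]
[[ 1.00000e+00 -1.00000e-02  1.00000e-02  4.90620e+02]
 [-2.00000e-02 -6.80000e-01  7.40000e-01 -1.07696e+03]
 [-0.00000e+00 -7.40000e-01 -6.80000e-01  1.10418e+03]
 [ 0.00000e+00  0.00000e+00  0.00000e+00  1.00000e+00]]
0.99603271484375
```

View pics/top0.png

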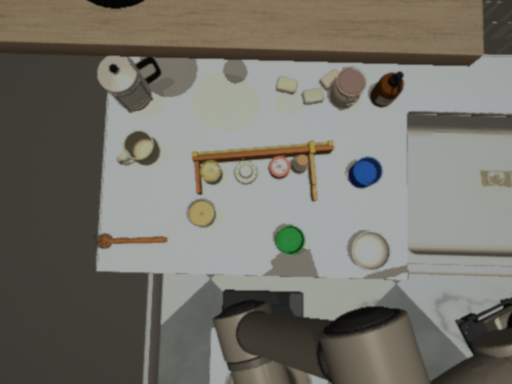

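View pics/side0.png

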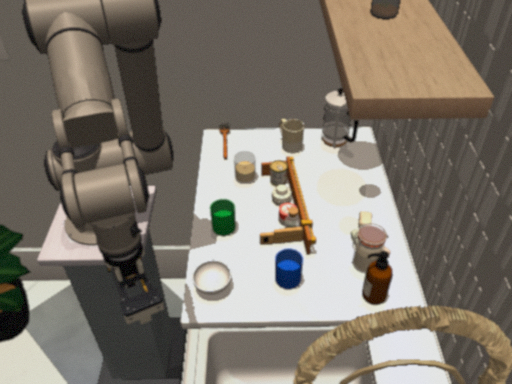

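Top view: the rack runs from (195,157) to (330,147). The row is at (211,172), (246,172), (279,166) and (300,163), with the stop at (313,170). The three tumblers are cream (201,213), green (289,240) and blue (365,172). The cream one fits the candle, since blue and green are excluded. I'll confirm that in an enlarged crop.

Run:
```python
from h import *
a=cv2.imread('pics/top0.png')[135:255,180:340]; b=cv2.imread('pics/side0.png')[140:260,225:325]
cv2.imwrite('pics/crop0.png',np.hstack([cv2.resize(a,(440,330),interpolation=2),cv2.resize(b,(275,330),interpolation=2)]))
c=dict(np.load('top0.npz')); W=cloud(c); cs=dict(np.load('side0.npz')); S=cloud(cs)
print(c['fx'],cs['fx'])
P=np.vstack([W.reshape(-1,3),S.reshape(-1,3)])
# panel: top view points in z 60..75
u=W[140:165,192:335].reshape(-1,3); 
for lo,hi in((-20,20),(30,48),(48,60),(60,66),(66,80),(80,110)): print(lo,hi,((W[135:255,180:340,2]>lo)&(W[135:255,180:340,2]<hi)).sum())
# print tops by pixel
for (x,y) in ((211,172),(246,172),(279,166),(300,163),(201,213),(197,180),(313,170),(315,192),(220,155),(300,150),(313,145)): print((x,y),W[y,x].round(0))
```

```text
471.8850138719396 489.4130139143948
-20 20 14241
30 48 1469
48 60 1321
60 66 426
66 80 1099
80 110 412
(211, 172) [560. 169.  72.]
(246, 172) [565.  77.  56.]
(279, 166) [585. -11.  49.]
(300, 163) [586. -63. 102.]
(201, 213) [452. 194.  45.]
(197, 180) [539. 207.  58.]
(313, 170) [ 576. -103.   56.]
(315, 192) [ 518. -111.   43.]
(220, 155) [607. 147.  68.]
(300, 150) [626. -65.  70.]
(313, 145) [638. -98.  83.]
```

View pics/crop0.png

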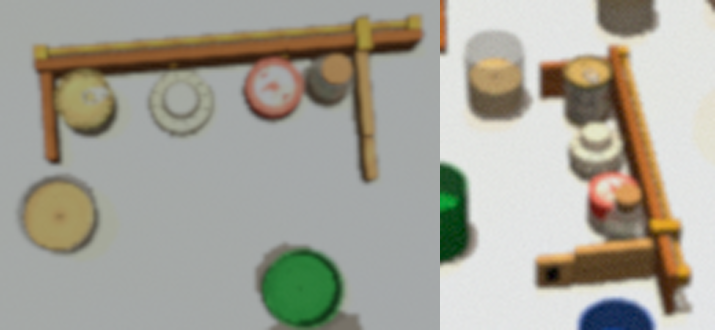

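The crop confirms it: a clear tumbler with cream wax at crop (60,213), and a row of can, timer, pot, bottle. The candle therefore goes between the 1st and 2nd items. Next I measure.

```bash
cat >> h.py <<'E'
def circ(P):
    A=np.c_[2*P[:,:2],np.ones(len(P))]; s=np.linalg.lstsq(A,(P[:,:2]**2).sum(1),rcond=None)[0]
    return s[:2],np.sqrt(s[2]+s[0]**2+s[1]**2)
def rackpose(cs):
    Q=np.vstack([cloud(c).reshape(-1,3) for c in cs]); Q=Q[np.isfinite(Q[:,0])]
    m=(abs(Q[:,2]-69)<4)&(Q[:,0]>598)&(Q[:,0]<650)&(abs(Q[:,1]-20)<200)
    return Q[m]
def tops(W,specs,r):
    out={}
    for n,(x,y,zlo,zhi) in specs.items():
        m=(W[...,2]>zlo)&(W[...,2]<zhi)&(np.hypot(W[...,0]-x,W[...,1]-y)<r)
        p=W[m]; (cx,cy),rad=cv2.minEnclosingCircle(p[:,:2].astype(np.float32)); out[n]=(round(cx),round(cy),round(rad),len(p),p[:,:2].mean(0).round(1),round(float(np.median(p[:,2]))))
    return out
E
python3 - <<'E'
from h import *
ct=dict(np.load('top0.npz')); cs=dict(np.load('side0.npz'))
for c in(ct,cs):
    Q=rackpose([c]); print('panel',len(Q),cv2.minAreaRect(Q[:,:2].astype(np.float32)), np.polyfit(Q[:,1],Q[:,0],1), Q[:,1].min(),Q[:,1].max())
sp=dict(can=(560,169,64,80),timer=(565,77,40,62),pot=(585,-11,44,56),bottle=(586,-63,95,108),candle=(450,194,36,100))
for c in(ct,cs): 
    for k,v in tops(cloud(c),sp,48).items(): print(k,v)
for c in(ct,cs):
    W=cloud(c); Q=W[(W[...,2]>50)&(W[...,2]<60)&(W[...,0]<590)&(W[...,1]<-85)&(W[...,1]>-130)&(W[...,0]>480)]; print('stop',cv2.minAreaRect(Q[:,:2].astype(np.float32)))
    Q=W[(W[...,2]>40)&(W[...,2]<50)&(W[...,0]<550)&(W[...,1]<-85)&(W[...,1]>-135)&(W[...,0]>460)]; print('tab',Q.mean(0),cv2.minAreaRect(Q[:,:2].astype(np.float32)))
    Q=W[(W[...,2]>50)&(W[...,2]<60)&(W[...,0]<600)&(W[...,1]>197)&(W[...,1]<225)&(W[...,0]>480)]; print('left',cv2.minAreaRect(Q[:,:2].astype(np.float32)))
c=ct
img=c['image'].astype(int)
hsv=cv2.cvtColor(c['image'],cv2.COLOR_RGB2HSV)
print(hsv[213,201],hsv[188,201])
E
```

```text
panel 528 ((612.2164306640625, 31.737380981445312), (41.44673538208008, 375.2322998046875), 5.194496154785156) [-9.95744127e-02  6.21103823e+02] -153.93208535259015 219.7482882893085
panel 299 ((612.2550048828125, 29.220062255859375), (47.395015716552734, 375.72540283203125), 5.898406028747559) [-9.87583944e-02  6.21768903e+02] -155.77116652527093 216.84116688515724
can (573, 169, 38, 441, array([571. , 171.7]), 70)
timer (577, 78, 37, 237, array([572.2,  79. ]), 53)
pot (594, -15, 46, 369, array([586.4, -14. ]), 51)
bottle (595, -69, 15, 95, array([594.8, -68.5]), 100)
candle (452, 193, 38, 715, array([452.6, 195.4]), 47)
can (572, 171, 37, 202, array([570.7, 170.1]), 70)
timer (579, 77, 34, 134, array([574.3,  71.8]), 52)
pot (593, -8, 40, 150, array([583.2, -11.6]), 51)
bottle (599, -70, 16, 63, array([596.5, -71.1]), 100)
candle (452, 192, 44, 534, array([453.4, 190. ]), 68)
stop ((544.0385131835938, -106.81253051757812), (91.45977020263672, 20.604267120361328), 14.297516822814941)
tab [ 518.74705164 -108.575301     45.9337781 ] ((518.4141845703125, -108.52522277832031), (43.998809814453125, 12.715898513793945), 7.146512031555176)
left ((536.654541015625, 203.7822723388672), (110.57244110107422, 18.320175170898438), 5.029888153076172)
stop ((552.8934326171875, -109.38093566894531), (83.01258850097656, 22.790145874023438), 17.28391456604004)
tab [ 522.36815939 -112.39241801   45.40677288] ((523.3967895507812, -110.77007293701172), (47.63352584838867, 16.118919372558594), 8.10024642944336)
left ((537.7023315429688, 207.15846252441406), (111.76533508300781, 19.681184768676758), 0.2541087567806244)
[ 20 117 144] [18 60 97]
```

```bash
cat >> h.py <<'E'
from scipy.spatial.transform import Rotation as Ro
O=np.array([611.8,35.4]); A=0.0985; E=np.array([[np.cos(A),-np.sin(A)],[np.sin(A),np.cos(A)]])
def r2w(x,y): return O+E@np.array([x,y])
def w2r(p): return E.T@(np.asarray(p)[:2]-O)
def go(x,y,z,yaw):
    o=get_obs(); w=np.r_[r2w(x,y),z]; R0=Ro.from_euler('xyz',o['tcp_rot']); 
    R1=Ro.from_euler('xyz',[np.pi,0,yaw]); 
    print('world',w.round(0),'turn',np.degrees((R0.inv()*R1).as_rotvec()).round(1),'shift',(R0.inv().apply(w-o['tool_pos'])/1000).round(4))
def st():
    o=get_obs(); print('t',round(o['time'],2),'rack',w2r(o['tool_pos']).round(1),'z',o['tool_pos'][2].round(1),'F',(E.T@o['contact_force'][:2]).round(1),o['contact_force'][2].round(1),'w',round(o['grip_width'],1),'yaw',o['tcp_rot'][2].round(4))
E
python3 - <<'E'
from h import *
go(-115,-95,130,.0985)
c=dict(np.load('top0.npz')); W=cloud(c)
for n,s in dict(blue=(slice(150,190),slice(345,385)),green=(slice(225,255),slice(272,306))).items():
    p=W[s].reshape(-1,3); p=p[(p[:,2]>60)]; print(n,p[:,2].max(), w2r(np.median(p,0)),len(p))
E
```

```text
world [507. -70. 130.] turn [-0.1  0.  21.1] shift [ 0.4207 -0.2336  0.069 ]
blue 95.50411824601929 [ -65.07150352 -276.09419862] 271
green 95.87656541123806 [-231.38305811  -67.42206787] 156
```

```bash
python3 -m handwheel '[[[0,0,8],[0.04,-0.022,0],0],[[0,0,16],[0.08,-0.044,0],0],[[0,0,21.1],[0.12,-0.067,0],0],[[0,0,21.1],[0.16,-0.089,0],0],[[0,0,21.1],[0.2,-0.111,0],0],[[0,0,21.1],[0.24,-0.133,0],0],[[0,0,21.1],[0.28,-0.155,0.02],0],[[0,0,21.1],[0.32,-0.178,0.03],0],[[0,0,21.1],[0.36,-0.2,0.05],0],[[0,0,21.1],[0.4,-0.222,0.06],0],[[0,0,21.1],[0.4207,-0.2336,0.069],0],[[0,0,21.1],[0.4207,-0.2336,0.069],0]]'; python3 -c "
from h import *
st(); go(-115,-95,33,.0985)"
```

```text
time: 1.3
tool_pos: [507.1, -68.0, 128.5]
tcp_rot: [-3.14, 0.003, 0.103]
contact_force: [0.3, 0.4, 0.6]
grip_width: 1.7
finger_force: 0.0
t 1.3 rack [-114.4  -92.6] z 128.5 F [0.4 0.4] 0.6 w 1.7 yaw 0.1026
world [507. -70.  33.] turn [-0.1  0.1  0.2] shift [-0.0004  0.0025  0.0955]
```

```bash
python3 -m handwheel '[[[0,0,0],[0,0,0.045],0],[[0,0,0],[0,0,0.09],0],[[0,0,0],[0,0,0.0955],0],[[0,0,0],[0,0.01,0.0955],0],[[0,0,0],[0,0.018,0.0955],0],[[0,0,0],[0,0.025,0.0955],0],[[0,0,0],[0,0.032,0.0955],0],[[0,0,0],[0,0.039,0.0955],0],[[0,0,0],[0,0.045,0.0955],0],[[0,0,0],[0,0.05,0.0955],0],[[0,0,0],[0,0.05,0.0955],0]]'; python3 -c "
from h import *
st(); go(-115,-148,33,.0985)"
```

```text
time: 2.4
tool_pos: [511.9, -121.3, 34.7]
tcp_rot: [3.141, -0.0, 0.098]
contact_force: [0.2, 0.1, 0.0]
grip_width: 0.3
finger_force: 0.0
t 2.4 rack [-114.8 -146.1] z 34.7 F [0.2 0.1] 0.0 w 0.3 yaw 0.0979
world [ 512. -123.   33.] turn [ 0. -0. -0.] shift [-0.0002  0.0019  0.0017]
```

```bash
python3 -m handwheel '[[[0,0,0],[0,0.002,0],0],[[0,0,0],[0,0.004,0],0]]'
python3 - <<'E'
from h import *
st(); ct=grab('top','top1'); cs=grab('side','side1')
for c in(ct,cs):
    W=cloud(c)
    Q=W[(W[...,2]>50)&(W[...,2]<60)&(W[...,0]<585)&(W[...,0]>520)&(W[...,1]<-95)&(W[...,1]>-190)]
    r=(Q[:,:2]-O)@E; print('stop',len(r),np.median(r,0).round(1),r[:,1].min().round(1),r[:,1].max().round(1))
E
```

```text
time: 2.6
tool_pos: [512.1, -124.5, 34.7]
tcp_rot: [-3.142, 0.0, 0.099]
contact_force: [-0.5, 0.3, -0.0]
grip_width: 0.5
finger_force: 0.0
t 2.6 rack [-114.9 -149.3] z 34.7 F [-0.5  0.4] -0.0 w 0.5 yaw 0.099
  return _methods._mean(a, axis=axis, dtype=dtype,
  ret = um.true_divide(
Traceback (most recent call last):
ValueError: zero-size array to reduction operation minimum which has no identity
```

```bash
python3 -m handwheel '[[[0,0,0],[0,0.001,0],0],[[0,0,0],[0,0.002,0],0],[[0,0,0],[0,0.003,0],0],[[0,0,0],[0,0.003,0],0]]'
python3 - <<'E'
from h import *
st(); cs=grab('side','side1b')
W=cloud(cs)
Q=W[(W[...,2]>50)&(W[...,2]<60)]
r=(Q[:,:2]-O)@E; r=r[(r[:,0]<-20)&(r[:,0]>-85)&(r[:,1]<-125)&(r[:,1]>-200)]; print('stop',len(r),np.median(r,0).round(1),r[:,1].min().round(1),r[:,1].max().round(1))
cv2.imwrite('pics/crop1.png',cv2.resize(cv2.imread('pics/side1b.png')[130:290,190:350],(640,640),interpolation=2)[:600])
E
```

```text
time: 3.1
tool_pos: [512.5, -127.8, 34.7]
tcp_rot: [3.141, -0.0, 0.098]
contact_force: [0.2, 0.3, -0.5]
grip_width: 0.8
finger_force: 0.0
t 3.1 rack [-114.8 -152.6] z 34.7 F [0.2 0.2] -0.5 w 0.8 yaw 0.0984
stop 54 [ -40.  -136.7] -144.4 -126.9
```

View pics/crop1.png

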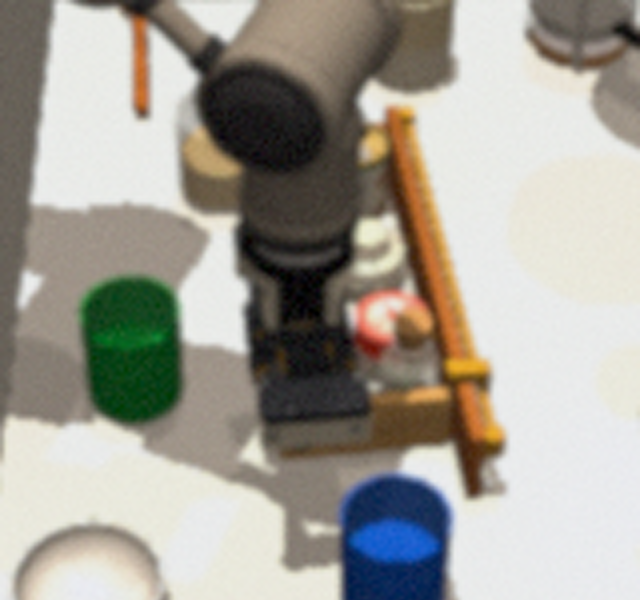

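Run:
```python
from h import *
c=dict(np.load('side1b.npz')); W=cloud(c); o=get_obs(); T=c['camera_from_world']
def pj(x,y,z):
    p=T@np.r_[r2w(x,y),z,1]; return (p[:2]/p[2]*c['fx']+[c['cx'],c['cy']]).round(0)
for n,p in dict(tcp=(-115,-152,35),tabold=(-108,-135,47),body=(-115,-247,101),frontr=(-152,-247,101),stop=(-40,-135,56)).items(): 
    u=pj(*p); print(n,u,((u-[190,130])*4))
for (a,b) in ((315,395),(315,430),(330,448),(410,415),(300,360),(300,290)):
    q=W[130+b//4,190+a//4]; print((a,b),w2r(q).round(0),q[2].round(0))
```

```text
tcp [264. 240.] [296. 440.]
tabold [266. 233.] [304. 412.]
body [268. 250.] [312. 480.]
frontr [255. 252.] [260. 488.]
stop [289. 229.] [396. 396.]
(315, 395) [-114. -227.] 167.0
(315, 430) [-115. -235.] 141.0
(330, 448) [ -90. -141.] 12.0
(410, 415) [ -30. -135.] 37.0
(300, 360) [-117. -184.] 153.0
(300, 290) [-115. -166.] 203.0
```

Run:
```python
from h import *
c=dict(np.load('side1b.npz')); W=cloud(c)
for b in range(380,480,4):
    q=W[130+b//4,190+290//4]; q2=W[130+b//4,190+345//4]; print(b,w2r(q).round(0),q[2].round(0),w2r(q2).round(0),q2[2].round(0))
c=dict(np.load('top1.npz')); W=cloud(c); Q=W.reshape(-1,3); r=(Q[:,:2]-O)@E
for z0 in range(40,190,15):
    m=(Q[:,2]>z0)&(Q[:,2]<z0+15)&(r[:,0]<-85)&(r[:,0]>-180)&(r[:,1]<-70)&(r[:,1]>-260); 
    if m.sum(): print(z0,m.sum(),r[m].min(0).round(),r[m].max(0).round())
```

```text
380 [-129. -220.] 173.0 [ -92. -223.] 171.0
384 [-129. -221.] 170.0 [ -93. -226.] 171.0
388 [-130. -228.] 174.0 [ -94. -231.] 172.0
392 [-130. -226.] 168.0 [ -94. -232.] 170.0
396 [-130. -232.] 171.0 [ -95. -240.] 175.0
400 [-131. -238.] 173.0 [ -95. -240.] 171.0
404 [-131. -240.] 172.0 [ -95. -242.] 169.0
408 [-132. -244.] 172.0 [ -95. -244.] 167.0
412 [-132. -249.] 174.0 [ -95. -246.] 166.0
416 [-132. -248.] 169.0 [ -96. -247.] 163.0
420 [-132. -246.] 163.0 [ -95. -246.] 159.0
424 [-132. -243.] 156.0 [ -95. -245.] 154.0
428 [-132. -245.] 154.0 [ -94. -238.] 141.0
432 [-131. -237.] 142.0 [ -94. -239.] 139.0
436 [-131. -239.] 140.0 [ -94. -240.] 136.0
440 [-131. -238.] 135.0 [ -94. -241.] 133.0
444 [-131. -237.] 130.0 [ -78. -136.] 10.0
448 [-120. -139.] 14.0 [ -78. -143.] 13.0
452 [-120. -139.] 10.0 [ -78. -142.] 7.0
456 [-120. -139.] 4.0 [ -78. -143.] 4.0
460 [-119. -136.] -3.0 [ -78. -141.] -3.0
464 [-120. -141.] -1.0 [ -79. -149.] 2.0
468 [-121. -148.] 2.0 [ -80. -153.] 2.0
472 [-121. -151.] 1.0 [ -80. -156.] 2.0
476 [-122. -157.] 4.0 [ -81. -160.] 1.0
130 8 [-152. -187.] [-85. -87.]
145 46 [-152. -194.] [-86. -87.]
160 226 [-152.  -98.] [-85. -70.]
175 23 [-140.  -99.] [-92. -71.]
```

The tab hasn't moved and the force is zero. The body's underside measures about z=128, so the fingertips seem to sit higher than reported. I'll back off and lower in steps, watching the force.

```bash
python3 -m handwheel '[[[0,0,0],[0,-0.03,0],0],[[0,0,0],[0,-0.059,0],0],[[0,0,0],[0,-0.059,0.01],0],[[0,0,0],[0,-0.059,0.02],0],[[0,0,0],[0,-0.059,0.02],0]]'
python3 - <<'E'
from h import *
st(); c=grab('side','side2'); W=cloud(c).reshape(-1,3); W=W[np.isfinite(W[:,0])]; r=(W[:,:2]-O)@E
m=(abs(r[:,0]+115)<30)&(r[:,1]<-130)&(r[:,1]>-210)&(W[:,2]>60)
h=np.c_[r,W[:,2]][m]; print(h[h[:,2]<h[:,2].min()+6].mean(0), h[:,2].min(), r[m][:,1].min())
cv2.imwrite('pics/crop2.png',cv2.resize(cv2.imread('pics/side2.png')[130:280,190:340],(600,600),interpolation=2))
E
```

```text
time: 3.65
tool_pos: [505.8, -69.3, 13.2]
tcp_rot: [-3.141, 0.002, 0.098]
contact_force: [-0.2, -0.1, -0.9]
grip_width: 0.3
finger_force: 0.0
t 3.65 rack [-115.8  -93.7] z 13.2 F [-0.2 -0.1] -0.9 w 0.3 yaw 0.0983
[-117.21164791 -178.61376175  109.12367822] 105.82496281453803 -192.48118624833407
```

View pics/crop2.png

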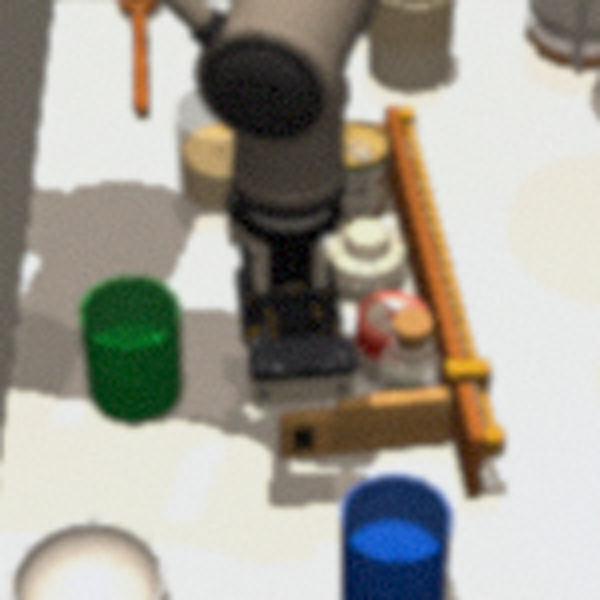

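```bash
python3 -m handwheel '[[[0,0,0],[0,0,0.004],0],[[0,0,0],[0,0,0.008],0],[[0,0,0],[0,0,0.008],0]]'; python3 -m handwheel '[[[0,0,0],[0,0.01,0],0],[[0,0,0],[0,0.02,0],0],[[0,0,0],[0,0.026,0],0],[[0,0,0],[0,0.026,0],0]]'
python3 - <<'E'
from h import *
st(); c=grab('side','side3'); W=cloud(c)
Q=W[np.isfinite(W[...,0])]; r=(Q[:,:2]-O)@E
m=(Q[:,2]>50)&(Q[:,2]<60)&(r[:,0]<-20)&(r[:,0]>-80)&(r[:,1]<-125)&(r[:,1]>-200); print('stop',m.sum(),np.median(r[m],0).round(1))
E
```

```text
time: 4.0
tool_pos: [506.4, -69.2, 6.2]
tcp_rot: [-3.141, 0.001, 0.098]
contact_force: [-0.3, -0.0, 0.4]
grip_width: 0.6
finger_force: 0.0
time: 4.4
tool_pos: [509.6, -96.1, 6.9]
tcp_rot: [3.141, -0.001, 0.097]
contact_force: [0.2, 0.8, 0.7]
grip_width: 0.3
finger_force: 0.0
t 4.4 rack [-114.6 -120.8] z 6.9 F [0.3 0.8] 0.7 w 0.3 yaw 0.0971
stop 69 [ -44. -145.]
```

Now the stop moves with the finger, so the finger was above the tab before. I keep pushing.

```bash
python3 -m handwheel '[[[0,0,0],[0,0.006,0],0],[[0,0,0],[0,0.012,0],0],[[0,0,0],[0,0.018,0],0],[[0,0,0],[0,0.023,0],0],[[0,0,0],[0,0.025,0],0],[[0,0,0],[0,0.025,0],0]]'; python3 -m handwheel '[[[0,0,0],[0,0.0015,0],0],[[0,0,0],[0,0.003,0],0]]'
python3 - <<'E'
from h import *
st(); c=grab('side','side4'); W=cloud(c)
Q=W[np.isfinite(W[...,0])]; r=(Q[:,:2]-O)@E
m=(Q[:,2]>50)&(Q[:,2]<60)&(r[:,0]<-20)&(r[:,0]>-80)&(r[:,1]<-125)&(r[:,1]>-200); print('stop',m.sum(),np.median(r[m],0).round(1))
E
```

```text
time: 5.05
tool_pos: [511.8, -120.2, 6.7]
tcp_rot: [3.141, -0.0, 0.098]
contact_force: [0.9, -1.0, 0.1]
grip_width: 0.7
finger_force: 0.0
time: 5.25
tool_pos: [511.9, -122.5, 6.7]
tcp_rot: [-3.141, 0.0, 0.099]
contact_force: [0.4, 1.3, 0.4]
grip_width: 0.2
finger_force: 0.7
t 5.25 rack [-114.9 -147.3] z 6.7 F [0.6 1.3] 0.4 w 0.2 yaw 0.0987
stop 68 [ -39.6 -171.3]
```

```bash
python3 -m handwheel '[[[0,0,0],[0,0.0015,0],0],[[0,0,0],[0,0.003,0],0],[[0,0,0],[0,0.003,0],0]]'; python3 -c "
from h import *
st()"
```

```text
time: 5.6
tool_pos: [512.0, -124.2, 6.7]
tcp_rot: [-3.139, 0.0, 0.098]
contact_force: [0.2, 7.9, 2.5]
grip_width: 0.4
finger_force: 3.5
t 5.6 rack [-115.  -149.1] z 6.7 F [0.9 7.8] 2.5 w 0.4 yaw 0.0982
```

Stop is fully out (8 N against its limit). Next I measure the gap between can and timer, and compute the move there.

Run:
```python
from h import *
c=dict(np.load('top0.npz'))
hsv=cv2.cvtColor(c['image'],cv2.COLOR_RGB2HSV); 
for v in (168,172,176): print(v,[tuple(int(t) for t in hsv[v,u]) for u in range(216,260,2)])
for n,u,z in(('can R',222,70),('timer L',234.5,30),('timer R',258,30)): print(n,w2r(ray(c,u,172,z)).round(1))
W=cloud(c); 
for v in (170,174): print([int(x) for x in np.nan_to_num(W[v,196:264,2],nan=-9)])
go(-34,94,110,.0985+np.pi/2)
```

```text
168 [(40, 14, 166), (32, 23, 154), (26, 61, 147), (38, 19, 165), (50, 9, 169), (80, 5, 169), (83, 6, 169), (83, 6, 169), (80, 5, 168), (48, 8, 154), (30, 31, 149), (32, 32, 160), (33, 21, 149), (45, 12, 168), (45, 12, 169), (45, 12, 169), (43, 11, 168), (36, 16, 155), (33, 30, 151), (36, 30, 162), (30, 25, 145), (60, 5, 165)]
172 [(24, 74, 163), (23, 105, 158), (22, 117, 129), (32, 26, 127), (38, 18, 168), (43, 11, 168), (75, 6, 169), (90, 5, 168), (80, 5, 165), (30, 23, 134), (33, 33, 161), (33, 32, 150), (33, 18, 143), (45, 9, 167), (45, 12, 169), (43, 11, 169), (43, 11, 169), (38, 13, 160), (30, 28, 137), (35, 29, 167), (35, 30, 154), (43, 11, 162)]
176 [(23, 103, 158), (24, 112, 132), (23, 107, 81), (30, 29, 123), (39, 20, 168), (39, 15, 168), (70, 5, 168), (90, 5, 168), (90, 5, 168), (50, 5, 149), (32, 33, 146), (35, 31, 165), (33, 32, 145), (26, 31, 117), (30, 21, 134), (25, 22, 139), (25, 27, 121), (30, 29, 130), (35, 26, 165), (35, 27, 163), (32, 26, 138), (45, 12, 166)]
can R [-40.2 109.5]
timer L [-36.3  77.5]
timer R [-40.7  13.3]
[55, 55, 55, 57, 71, 68, 70, 72, 72, 70, 72, 65, 72, 69, 70, 65, 66, 73, 68, 72, 72, 71, 69, 72, 64, 72, -2, 7, 3, 0, 6, 6, 0, 1, 5, 2, 4, -1, 0, 35, 38, 34, 38, 39, 55, 57, 55, 54, 58, 55, 55, 55, 54, 55, 54, 56, 54, 38, 36, 36, 38, 37, 5, 1, 1, 1, 0, 0]
[55, 53, 59, 58, 30, 64, 68, 72, 72, 67, 68, 68, 74, 70, 71, 66, 69, 68, 69, 71, 66, 67, 67, 65, 72, 63, 30, -3, -9, 0, -1, 6, 1, -1, -3, 3, -4, 2, 2, 33, -9, 42, 42, 41, 44, 55, 58, 55, 53, 55, 56, 55, 58, 49, 53, 48, 45, 42, 37, 34, 39, 33, -2, -3, 4, 3, 2, 0]
world [569. 126. 110.] turn [ -0.1  -0.1 -90. ] shift [ 0.0809 -0.2433 -0.1028]
```

```bash
python3 -m handwheel '[[[0,0,0],[0,-0.01,0],0],[[0,0,0],[0,-0.01,-0.05],0],[[0,0,0],[0,-0.01,-0.1],0],[[0,0,-8],[0.01,-0.04,-0.1028],0],[[0,0,-16],[0.02,-0.07,-0.1028],0],[[0,0,-24],[0.03,-0.1,-0.1028],0],[[0,0,-32],[0.04,-0.13,-0.1028],0],[[0,0,-40],[0.05,-0.16,-0.1028],0],[[0,0,-48],[0.06,-0.19,-0.1028],0],[[0,0,-56],[0.07,-0.22,-0.1028],0],[[0,0,-64],[0.0809,-0.2433,-0.1028],0],[[0,0,-72],[0.0809,-0.2433,-0.1028],0]]'; python3 -m handwheel '[[[0,0,-8],[0,0,0],0],[[0,0,-16],[0,0,0],0],[[0,0,-18],[0,0,0],0],[[0,0,-18],[0,0,0],0]]'; python3 -c "
from h import *
st(); go(-34,93.5,12,.0985+np.pi/2)"
```

```text
time: 6.8
tool_pos: [569.3, 127.6, 109.4]
tcp_rot: [3.141, -0.0, 1.364]
contact_force: [0.1, -0.9, 0.0]
grip_width: 0.6
finger_force: 0.0
time: 7.2
tool_pos: [568.7, 124.6, 109.4]
tcp_rot: [3.142, 0.001, 1.67]
contact_force: [0.6, 0.5, -0.3]
grip_width: 0.7
finger_force: 0.0
t 7.2 rack [-34.1  93. ] z 109.4 F [0.7 0.5] -0.3 w 0.7 yaw 1.6697
world [569. 125.  12.] turn [0. 0. 0.] shift [0.0006 0.0001 0.0974]
```

```bash
python3 -m handwheel '[[[0,0,0],[0,0,0.035],0],[[0,0,0],[0,0,0.035],0]]'
python3 - <<'E'
from h import *
st(); grab('side','side5')
cv2.imwrite('pics/crop5.png',cv2.resize(cv2.imread('pics/side5.png')[120:245,230:330],(640,800),interpolation=2)[:600])
E
```

```text
time: 7.4
tool_pos: [565.9, 124.1, 71.1]
tcp_rot: [-3.134, 0.0, 1.668]
contact_force: [-0.7, -0.0, -0.0]
grip_width: 0.5
finger_force: 0.0
t 7.4 rack [-36.9  92.8] z 71.1 F [-0.7  0. ] -0.0 w 0.5 yaw 1.6682
```

View pics/crop5.png

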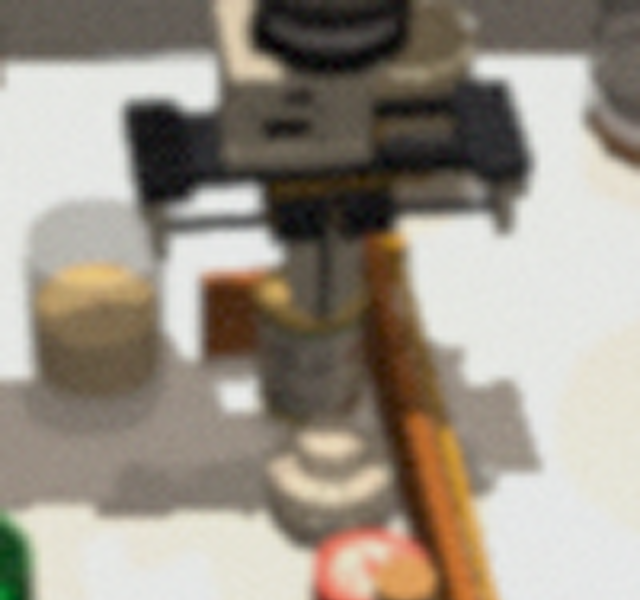

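The closed fingers hang in the middle at crop (320,240–315), in front of the can rim. I'll read the tip height from depth.

Run:
```python
from h import *
c=dict(np.load('side5.npz')); W=cloud(c)
for v in range(155,180): print(v,[(w2r(W[v,u]).round(0).tolist(),round(W[v,u,2])) for u in(277,280,283)])
```

```text
155 [([-51.0, 58.0], 179), ([-41.0, 59.0], 177), ([-33.0, 54.0], 181)]
156 [([-51.0, 58.0], 175), ([-42.0, 56.0], 176), ([-32.0, 57.0], 175)]
157 [([-50.0, 60.0], 170), ([-41.0, 57.0], 172), ([-32.0, 57.0], 171)]
158 [([-46.0, 84.0], 146), ([-36.0, 89.0], 141), ([-28.0, 81.0], 147)]
159 [([-46.0, 85.0], 142), ([-37.0, 86.0], 140), ([-28.0, 80.0], 144)]
160 [([-46.0, 84.0], 139), ([-37.0, 85.0], 137), ([-28.0, 79.0], 141)]
161 [([-46.0, 86.0], 133), ([-37.0, 82.0], 136), ([-27.0, 86.0], 131)]
162 [([-46.0, 84.0], 131), ([-37.0, 81.0], 132), ([-27.0, 82.0], 131)]
163 [([-46.0, 82.0], 128), ([-36.0, 89.0], 122), ([-27.0, 86.0], 123)]
164 [([-47.0, 80.0], 126), ([-36.0, 85.0], 120), ([-27.0, 84.0], 120)]
165 [([-46.0, 81.0], 121), ([-36.0, 85.0], 117), ([-27.0, 80.0], 120)]
166 [([-46.0, 84.0], 114), ([-37.0, 82.0], 115), ([-27.0, 83.0], 114)]
167 [([-46.0, 83.0], 111), ([-36.0, 85.0], 109), ([-27.0, 82.0], 110)]
168 [([-46.0, 80.0], 109), ([-35.0, 90.0], 100), ([-26.0, 84.0], 104)]
169 [([-39.0, 126.0], 66), ([-35.0, 86.0], 99), ([-20.0, 119.0], 70)]
170 [([-41.0, 113.0], 73), ([-31.0, 110.0], 75), ([-22.0, 110.0], 74)]
171 [([-40.0, 119.0], 64), ([-31.0, 110.0], 71), ([-20.0, 116.0], 64)]
172 [([-41.0, 112.0], 66), ([-31.0, 114.0], 63), ([-21.0, 114.0], 61)]
173 [([-41.0, 109.0], 64), ([-31.0, 110.0], 62), ([-20.0, 118.0], 54)]
174 [([-40.0, 114.0], 55), ([-31.0, 112.0], 56), ([-21.0, 108.0], 58)]
175 [([-40.0, 113.0], 51), ([-31.0, 112.0], 51), ([-20.0, 115.0], 48)]
176 [([-41.0, 110.0], 49), ([-30.0, 113.0], 46), ([-20.0, 116.0], 42)]
177 [([-40.0, 114.0], 42), ([-30.0, 113.0], 42), ([-20.0, 112.0], 42)]
178 [([-40.0, 116.0], 35), ([-29.0, 117.0], 33), ([-20.0, 115.0], 35)]
179 [([-40.0, 114.0], 33), ([-30.0, 113.0], 33), ([-20.0, 111.0], 33)]
```

Tip is about 28 mm higher than reported, and the body fits that too. I'll use true z = reported + 28. Lower into the gap, then push the timer (and the chain) right.

```bash
python3 -m handwheel '[[[0,0,0],[0.001,0,0.025],0],[[0,0,0],[0.001,0,0.05],0],[[0,0,0],[0.001,0,0.075],0],[[0,0,0],[0.001,0,0.079],0],[[0,0,0],[0.001,0,0.079],0]]'; python3 -c "
from h import *
st()"
```

```text
time: 7.95
tool_pos: [569.0, 125.4, -3.9]
tcp_rot: [-3.141, 0.0, 1.669]
contact_force: [-1.2, 1.1, 0.6]
grip_width: 0.7
finger_force: 0.0
t 7.95 rack [-33.7  93.8] z -3.9 F [-1.1  1.2] 0.6 w 0.7 yaw 1.6689
```

```bash
python3 -m handwheel '[[[0,0,0],[-0.006,0,0],0],[[0,0,0],[-0.012,0,0],0],[[0,0,0],[-0.018,0,0],0],[[0,0,0],[-0.024,0,0],0],[[0,0,0],[-0.03,0,0],0],[[0,0,0],[-0.036,0,0],0],[[0,0,0],[-0.041,0,0],0],[[0,0,0],[-0.046,0,0],0],[[0,0,0],[-0.051,0,0],0],[[0,0,0],[-0.056,0,0],0],[[0,0,0],[-0.06,0,0],0],[[0,0,0],[-0.062,0,0],0]]'
cat >> h.py <<'E'
def blobs(c,box):
    'thing tops/edges seen: heights above 25 mm in the rack frame, printed as y-extents per x band'
    W=cloud(c); Q=W[np.isfinite(W[...,0])]; r=np.c_[(Q[:,:2]-O)@E,Q[:,2]]
    return r[(r[:,0]>box[0])&(r[:,0]<box[1])&(r[:,1]>box[2])&(r[:,1]<box[3])]
E
python3 - <<'E'
from h import *
st(); grab('side','side6')
cv2.imwrite('pics/crop6.png',cv2.resize(cv2.imread('pics/side6.png')[140:260,230:330],(500,600),interpolation=2))
E
```

```text
time: 9.15
tool_pos: [574.9, 64.2, -4.1]
tcp_rot: [3.141, -0.001, 1.669]
contact_force: [-1.1, 6.1, 4.3]
grip_width: 0.5
finger_force: 3.9
t 9.15 rack [-33.8  32.3] z -4.1 F [-0.5  6.2] 4.3 w 0.5 yaw 1.669
```

View pics/crop6.png

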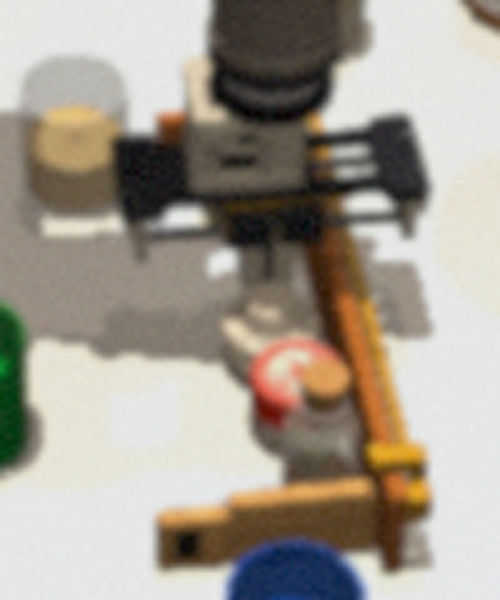

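Everything is upright and the timer, pot and bottle have moved right in a chain. I push 4 mm more, lift, and go to the left side of the candle with fingers 32 mm apart, to cradle it.

```bash
python3 -m handwheel '[[[0,0,0],[-0.004,0,0],0],[[0,0,0],[-0.004,0,0],0],[[0,0,0],[0.003,0,0],0],[[0,0,0],[0.003,0,-0.04],0],[[0,0,0],[0.003,0,-0.08],0.35],[[0,0,0],[0.003,0,-0.105],0.35],[[0,0,0],[0.045,-0.022,-0.105],0.35],[[0,0,0],[0.087,-0.044,-0.105],0.35],[[0,0,0],[0.129,-0.066,-0.105],0.35],[[0,0,0],[0.171,-0.088,-0.105],0.35],[[0,0,0],[0.211,-0.109,-0.105],0.35],[[0,0,0],[0.211,-0.109,-0.105],0.35]]'
python3 - <<'E'
from h import *
st(); c=grab('side','side7')
r=blobs(c,(-200,-90,120,215)); r=r[r[:,2]>15]; print('candle pts',len(r),np.percentile(r,[2,50,98],axis=0).round())
hsv=cv2.cvtColor(c['image'],cv2.COLOR_RGB2HSV)
go(-143,243,2,.0985+np.pi/2)
for n in('top0','side0'):
    c=dict(np.load(n+'.npz')); r=blobs(c,(-200,-90,120,225)); r=r[(r[:,2]>39)&(r[:,2]<52)]; print(n,len(r),r.mean(0).round(1),(r.min(0)+r.max(0))/2,r.max(0)-r.min(0))
    hsv=cv2.cvtColor(c['image'],cv2.COLOR_RGB2HSV); W=cloud(c)
    m=(hsv[...,0]>12)&(hsv[...,0]<28)&(hsv[...,1]>70)
    k,l,s,ce=cv2.connectedComponentsWithStats(m.astype(np.uint8))
    for i in range(1,k):
        if s[i,4]>120: print('  blob',ce[i].round(1),s[i].tolist(),w2r(ray(c,*ce[i],45)).round(1))
E
```

```text
time: 10.4
tool_pos: [442.2, 266.4, 100.2]
tcp_rot: [-3.14, -0.0, 1.675]
contact_force: [0.5, -0.1, -0.0]
grip_width: 31.8
finger_force: 0.0
t 10.4 rack [-146.1  246.5] z 100.2 F [ 0.5 -0.2] -0.0 w 31.8 yaw 1.675
candle pts 2009 [[-190.  135.   24.]
 [-143.  188.  364.]
 [ -97.  214.  492.]]
world [446. 263.   2.] turn [-0.   0.   0.3] shift [-0.0015  0.0016  0.0982]
top0 500 [-143.1  174.5   45.6] [-145.78707027  172.29378627   45.52877968] [70.77292401 72.34519048 12.93795458]
  blob [250.4  29.4] [0, 0, 484, 65, 28259] [361.    6.5]
  blob [384.6  89.9] [371, 74, 28, 33, 316] [ 161.6 -351.2]
  blob [135.1 141.8] [125, 132, 25, 25, 295] [ 62.9 341.7]
  blob [259.3 159.3] [192, 141, 141, 60, 2226] [-8.4  7.6]
  blob [200.8 213.1] [189, 201, 25, 25, 494] [-143.4  174.3]
  blob [123.8 240.3] [96, 234, 71, 14, 384] [-201.7  382.6]
side0 110 [-142.4  168.4   45.8] [-143.72644467  173.7234928    45.59666293] [70.18011295 82.63468192 12.7950087 ]
  blob [402.   60.5] [320, 0, 174, 121, 14532] [626.8 833.4]
  blob [291.4 130.7] [279, 119, 24, 25, 402] [ 48.  361.7]
  blob [290.4 209.2] [260, 156, 56, 98, 1656] [-20.7 -43.8]
  blob [244.6 170.9] [236, 161, 18, 21, 320] [-144.  154.]
  blob [376.5 277.2] [364, 257, 27, 44, 452] [ 167.3 -326.4]
  blob [411.6 337.9] [294, 305, 218, 79, 6463] [ 199.2 -512.6]
  blob [405.6 368.9] [341, 360, 124, 24, 654] [ 158.7 -587.6]
```

```bash
python3 -m handwheel '[[[0,0,0],[0,0.002,0.045],0.35],[[0,0,0],[0,0.002,0.09],0.35],[[0,0,0],[0,0.002,0.098],0.35],[[0,0,0],[-0.01,0.002,0.098],0.35],[[0,0,0],[-0.02,0.002,0.098],0.35],[[0,0,0],[-0.027,0.002,0.098],0.35],[[0,0,0],[-0.032,0.002,0.098],0.35],[[0,0,0],[-0.037,0.002,0.098],0.35],[[0,0,0],[-0.042,0.002,0.098],0.35],[[0,0,0],[-0.047,0.002,0.098],0.35],[[0,0,0],[-0.047,0.002,0.098],0.35]]'
python3 - <<'E'
from h import *
st(); c=grab('side','side8')
r=blobs(c,(-210,-90,60,215)); r=r[(r[:,2]>15)&(r[:,2]<92)]; print(len(r),np.percentile(r,[2,50,98],axis=0).round())
E
```

```text
time: 11.55
tool_pos: [452.7, 215.9, 2.7]
tcp_rot: [3.141, 0.0, 1.669]
contact_force: [1.1, 0.9, -0.3]
grip_width: 32.0
finger_force: 0.3
t 11.55 rack [-140.5  195.2] z 2.7 F [1.1 0.8] -0.3 w 32.0 yaw 1.6692
639 [[-175.  112.   18.]
 [-139.  129.   61.]
 [-104.  189.   91.]]
```

Candle follows in the cradle (now about (-140,151) in the rack frame). I continue.

```bash
python3 -m handwheel '[[[0,0,0],[-0.007,0,0],0.35],[[0,0,0],[-0.015,0,0],0.35],[[0,0,0],[-0.023,0,0],0.35],[[0,0,0],[-0.031,0,0],0.35],[[0,0,0],[-0.039,0,0],0.35],[[0,0,0],[-0.047,0,0],0.35],[[0,0,0],[-0.055,0,0],0.35],[[0,0,0],[-0.063,0,0],0.35],[[0,0,0],[-0.07,0,0],0.35],[[0,0,0],[-0.076,0,0],0.35],[[0,0,0],[-0.081,0,0],0.35],[[0,0,0],[-0.085,0,0],0.35]]'; python3 -m handwheel '[[[0,0,0],[0,0,0],0.35],[[0,0,0],[0.02,0,0],0.35],[[0,0,0],[0.03,0,-0.04],0.35],[[0,0,0],[0.03,0,-0.09],0.35],[[0,0,0],[0.03,-0.05,-0.1],0.35],[[0,0,0],[0.03,-0.1,-0.1],0.35],[[0,0,0],[0.03,-0.1,-0.1],0.35]]'
python3 - <<'E'
from h import *
st(); c=grab('side','side9')
r=blobs(c,(-210,-90,10,130)); r=r[(r[:,2]>15)&(r[:,2]<92)]; print(len(r),np.percentile(r,[2,50,98],axis=0).round())
for z in (20,45,80): q=r[abs(r[:,2]-z)<10]; print(z,len(q),q.min(0).round(),q.max(0).round())
c=grab('top','top9'); r=blobs(c,(-210,-90,10,130)); q=r[(r[:,2]>35)&(r[:,2]<95)]; print('top',len(q),np.percentile(q,[2,50,98],axis=0).round()if len(q) else 0)
hsv=cv2.cvtColor(c['image'],cv2.COLOR_RGB2HSV)
m=(hsv[...,0]>12)&(hsv[...,0]<28)&(hsv[...,1]>70); k,l,s,ce=cv2.connectedComponentsWithStats(m.astype(np.uint8))
for i in range(1,k):
    if s[i,4]>100 and ce[i][1]>165: print(ce[i].round(1),s[i].tolist(),w2r(ray(c,*ce[i],45)).round(1))
E
```

```text
time: 12.8
tool_pos: [460.6, 131.4, 2.5]
tcp_rot: [-3.141, 0.0, 1.669]
contact_force: [-0.2, 2.6, 1.4]
grip_width: 32.1
finger_force: 1.4
time: 13.5
tool_pos: [349.9, 150.7, 101.4]
tcp_rot: [-3.133, 0.001, 1.671]
contact_force: [0.9, -0.1, 0.3]
grip_width: 31.9
finger_force: 0.0
t 13.5 rack [-249.3  140.5] z 101.4 F [ 0.9 -0.2] 0.3 w 31.9 yaw 1.6709
668 [[-176.   27.   17.]
 [-141.   45.   60.]
 [-107.  105.   91.]]
20 77 [-177.   24.   15.] [-107.   67.   30.]
45 188 [-177.   27.   35.] [-107.  107.   55.]
80 208 [-176.   24.   70.] [-105.  111.   90.]
top 669 [[-177.   34.   41.]
 [-140.   68.   47.]
 [-107.  102.   94.]]
[240.1 209.7] [228, 197, 25, 26, 498] [-141.7   68.6]
[121.5 240.3] [96, 234, 66, 14, 361] [-201.3  389. ]
```

Run:
```python
from h import *
c=dict(np.load('top9.npz'))
r=blobs(c,(-45,-22,-175,170)); 
h=np.histogram(r[:,1],bins=np.arange(-175,171,5))[0]
for b in np.arange(-175,170,5):
    q=r[(r[:,1]>=b)&(r[:,1]<b+5)]; print(int(b),int(np.median(q[:,2])) if len(q) else None,end=' | ')
W=cloud(c)
print(); print([int(x) for x in np.nan_to_num(W[172,210:275,2],nan=-9)])
for u in range(215,275,1):
    p=w2r(W[172,u]).round(0); print(u,p,int(W[172,u,2]),end=';') if 225<u<262 else 0
go(-215,66,2,.0985)
```

```text
-175 56 | -170 56 | -165 23 | -160 0 | -155 1 | -150 31 | -145 60 | -140 67 | -135 96 | -130 100 | -125 98 | -120 86 | -115 63 | -110 55 | -105 49 | -100 51 | -95 50 | -90 50 | -85 52 | -80 50 | -75 50 | -70 52 | -65 51 | -60 50 | -55 51 | -50 45 | -45 32 | -40 37 | -35 39 | -30 53 | -25 56 | -20 55 | -15 55 | -10 55 | -5 55 | 0 47 | 5 38 | 10 37 | 15 33 | 20 0 | 25 1 | 30 2 | 35 -1 | 40 1 | 45 1 | 50 0 | 55 0 | 60 1 | 65 0 | 70 0 | 75 1 | 80 0 | 85 0 | 90 0 | 95 2 | 100 0 | 105 0 | 110 61 | 115 70 | 120 70 | 125 70 | 130 69 | 135 70 | 140 70 | 145 69 | 150 68 | 155 70 | 160 69 | 165 71 | 
[71, 69, 69, 73, 72, 69, 70, 69, 67, 68, 70, 71, 41, -2, 1, 0, 2, 4, 5, -1, 0, 5, 0, 0, -1, 0, 2, -1, 0, -3, 0, 0, 0, 2, -3, 2, 0, 3, 4, -3, 4, 2, 4, 7, 4, -3, 28, 39, 41, 36, 41, 35, 47, 55, 52, 57, 60, 54, 53, 55, 55, 57, 58, 49, 47]
226 [-30. 102.] 2;227 [-31.  99.] 4;228 [-31.  96.] 5;229 [-30.  94.] -1;230 [-31.  91.] 0;231 [-32.  88.] 5;232 [-31.  85.] 0;233 [-31.  82.] 0;234 [-31.  80.] -1;235 [-32.  77.] 0;236 [-32.  74.] 2;237 [-32.  71.] -1;238 [-32.  68.] 0;239 [-32.  66.] -3;240 [-33.  63.] 0;241 [-33.  60.] 0;242 [-33.  57.] 0;243 [-34.  54.] 2;244 [-33.  52.] -3;245 [-34.  49.] 2;246 [-34.  46.] 0;247 [-35.  43.] 3;248 [-35.  41.] 4;249 [-34.  38.] -3;250 [-35.  35.] 4;251 [-35.  32.] 2;252 [-36.  29.] 4;253 [-36.  27.] 7;254 [-36.  24.] 4;255 [-35.  21.] -3;256 [-40.  19.] 28;257 [-42.  16.] 39;258 [-42.  14.] 41;259 [-42.  11.] 36;260 [-43.   8.] 41;261 [-42.   5.] 35;world [391.  80.   2.] turn [ 0. -0. 90.] shift [-0.0748  0.0265  0.1008]
```

Gap is 20 to 110 mm, candle at y≈67, so there's 9 and 5 mm of clearance. Rotate and go in front of the candle.

```bash
python3 -m handwheel '[[[0,0,8],[-0.01,0.005,0],0.35],[[0,0,16],[-0.02,0.01,0],0.35],[[0,0,24],[-0.03,0.014,0],0.35],[[0,0,32],[-0.04,0.018,0],0.35],[[0,0,40],[-0.05,0.022,0],0.35],[[0,0,48],[-0.06,0.0265,0],0.35],[[0,0,56],[-0.075,0.0265,0],0.35],[[0,0,64],[-0.075,0.0265,0],0.35],[[0,0,72],[-0.075,0.0265,0],0.35],[[0,0,80],[-0.075,0.0265,0],0.35],[[0,0,88],[-0.075,0.0265,0],0.35],[[0,0,90],[-0.075,0.0265,0],0.35]]'; python3 -c "
from h import *
st(); go(-215,66.5,4,.0985)"
```

```text
time: 14.8
tool_pos: [393.7, 79.5, 102.4]
tcp_rot: [3.141, -0.001, 0.094]
contact_force: [0.0, -0.1, -0.0]
grip_width: 32.1
finger_force: 0.0
t 14.8 rack [-212.7   65.3] z 102.4 F [ 0.  -0.1] -0.0 w 32.1 yaw 0.0937
world [391.  80.   4.] turn [ 0.  -0.1 -0.3] shift [-0.0024 -0.0012  0.0984]
```

```bash
python3 -m handwheel '[[[0,0,-0.3],[-0.002,-0.001,0.045],0.35],[[0,0,-0.3],[-0.002,-0.001,0.09],0.35],[[0,0,-0.3],[0.005,-0.001,0.098],0.35],[[0,0,-0.3],[0.015,-0.001,0.098],0.35],[[0,0,-0.3],[0.022,-0.001,0.098],0.35],[[0,0,-0.3],[0.028,-0.001,0.098],0.35],[[0,0,-0.3],[0.034,-0.001,0.098],0.35],[[0,0,-0.3],[0.041,-0.001,0.098],0.35],[[0,0,-0.3],[0.048,-0.001,0.098],0.35],[[0,0,-0.3],[0.055,-0.001,0.098],0.35],[[0,0,-0.3],[0.062,-0.001,0.098],0.35],[[0,0,-0.3],[0.062,-0.001,0.098],0.35]]'
python3 - <<'E'
from h import *
st(); c=grab('side','side10'); r=blobs(c,(-165,-58,10,125)); r=r[(r[:,2]>15)&(r[:,2]<92)]; print(len(r),np.percentile(r,[2,50,98],axis=0).round())
for lo in range(-160,-55,8):
    q=r[(r[:,0]>=lo)&(r[:,0]<lo+8)&(r[:,2]<60)]; print(lo,len(q),q[:,1].min().round() if len(q) else '',end=' | ')
E
```

```text
time: 16.0
tool_pos: [455.1, 87.0, 4.6]
tcp_rot: [3.141, -0.002, 0.104]
contact_force: [-0.6, 0.2, 0.9]
grip_width: 32.2
finger_force: 0.3
t 16.0 rack [-150.9   66.7] z 4.6 F [-0.6  0.2] 0.9 w 32.2 yaw 0.1037
435 [[-143.   27.   17.]
 [ -95.   42.   53.]
 [ -71.  105.   91.]]
-160 3 31.0 | -152 2 32.0 | -144 11 44.0 | -136 17 34.0 | -128 20 28.0 | -120 24 27.0 | -112 20 27.0 | -104 43 25.0 | -96 40 29.0 | -88 30 29.0 | -80 27 41.0 | -72 9 53.0 | -64 0  | -56 0  |
```

Candle at (-107,66), tracking the gap centre. I push on towards the panel.

```bash
python3 -m handwheel '[[[0,0,0],[0.006,0,0],0.35],[[0,0,0],[0.013,0,0],0.35],[[0,0,0],[0.02,0,0],0.35],[[0,0,0],[0.027,0,0],0.35],[[0,0,0],[0.034,0,0],0.35],[[0,0,0],[0.041,0,0],0.35],[[0,0,0],[0.048,0,0],0.35],[[0,0,0],[0.054,0,0],0.35],[[0,0,0],[0.059,0,0],0.35],[[0,0,0],[0.063,0,0],0.35],[[0,0,0],[0.063,0,0],0.35]]';python3 -m handwheel '[[[0,0,0],[0.0015,0,0],0.35],[[0,0,0],[0.003,0,0],0.35],[[0,0,0],[0.003,0,0],0.35]]'
python3 - <<'E'
from h import *
st(); c=grab('side','side11'); r=blobs(c,(-120,0,10,108)); r=r[(r[:,2]>74)&(r[:,2]<95)]; print(len(r),np.percentile(r,[1,50,99],axis=0).round())
E
```

```text
time: 17.15
tool_pos: [516.9, 93.5, 4.5]
tcp_rot: [3.141, -0.001, 0.104]
contact_force: [-0.7, 0.2, -1.0]
grip_width: 32.3
finger_force: 0.4
time: 17.45
tool_pos: [519.2, 93.8, 4.6]
tcp_rot: [3.142, -0.0, 0.104]
contact_force: [-2.0, -0.3, 1.4]
grip_width: 32.1
finger_force: 1.1
t 17.45 rack [-86.4  67.2] z 4.6 F [-2.  -0.1] 1.4 w 32.1 yaw 0.1038
115 [[-90.  29.  74.]
 [-24.  86.  85.]
 [ -6. 106.  95.]]
```

```bash
python3 -m handwheel '[[[0,0,0],[0.0015,0,0],0.35],[[0,0,0],[0.003,0,0],0.35],[[0,0,0],[0.003,0,0],0.35]]';python3 -m handwheel '[[[0,0,0],[0.001,0,0],0.35],[[0,0,0],[0.002,0,0],0.35],[[0,0,0],[0.002,0,0],0.35]]'; python3 -c "
from h import *
st()"
```

```text
time: 17.8
tool_pos: [522.4, 94.1, 4.6]
tcp_rot: [3.142, -0.0, 0.104]
contact_force: [-0.5, -0.4, -0.2]
grip_width: 32.3
finger_force: 1.0
time: 18.1
tool_pos: [524.2, 94.3, 4.5]
tcp_rot: [3.142, 0.0, 0.104]
contact_force: [-1.5, 0.2, 0.7]
grip_width: 32.1
finger_force: 1.2
t 18.1 rack [-81.4  67.2] z 4.5 F [-1.5  0.3] 0.7 w 32.1 yaw 0.1037
```

```bash
python3 -m handwheel '[[[0,0,0],[0.001,0,0],0.35],[[0,0,0],[0.002,0,0],0.35],[[0,0,0],[0.002,0,0],0.35]]'
python3 - <<'E'
from h import *
st(); c=grab('side','side12')
r=blobs(c,(-120,-1,10,108)); r=r[(r[:,2]>74)&(r[:,2]<95)]; print(len(r),np.percentile(r,[1,50,99],axis=0).round())
cv2.imwrite('pics/crop12.png',cv2.resize(cv2.imread('pics/side12.png')[140:260,220:320],(500,600),interpolation=2))
E
```

```text
time: 18.4
tool_pos: [524.2, 94.4, 4.3]
tcp_rot: [-3.142, 0.004, 0.104]
contact_force: [-8.6, -1.8, 4.9]
grip_width: 31.9
finger_force: 4.1
t 18.4 rack [-81.4  67.3] z 4.3 F [-8.7 -1. ] 4.9 w 31.9 yaw 0.1039
120 [[-86.  28.  74.]
 [-20.  86.  84.]
 [ -1. 106.  93.]]
```

View pics/crop12.png

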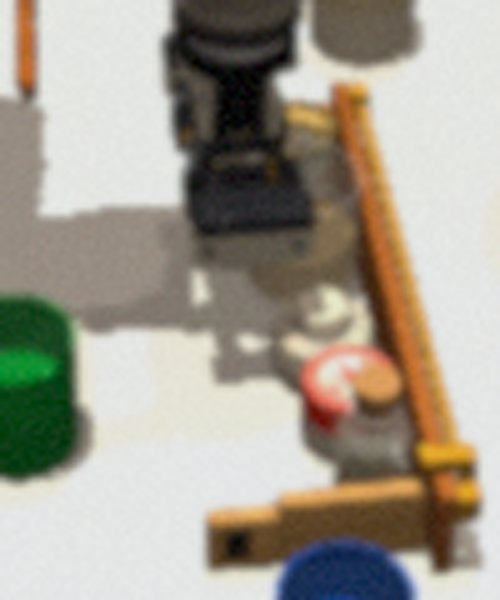

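Candle is against the panel (8.7 N at x=-81), everything upright. Now back off and go to the right side of the stop tab.

```bash
python3 -m handwheel '[[[0,0,0],[-0.015,0,0],0.35],[[0,0,0],[-0.037,0,-0.02],0.35],[[0,0,0],[-0.037,0,-0.06],0],[[0,0,0],[-0.037,0.03,-0.1],0],[[0,0,0],[-0.037,0.08,-0.1],0],[[0,0,0],[-0.037,0.13,-0.1],0],[[0,0,0],[-0.037,0.18,-0.1],0],[[0,0,0],[-0.037,0.23,-0.1],0],[[0,0,0],[-0.037,0.28,-0.1],0],[[0,0,0],[-0.037,0.28,-0.1],0]]'
python3 - <<'E'
from h import *
st(); go(-118,-213,7.5,.0985)
c=grab('top','top13'); W=cloud(c)
r=blobs(c,(-45,-22,-180,170))
for b in np.arange(-180,170,5):
    q=r[(r[:,1]>=b)&(r[:,1]<b+5)]; print(int(b),int(np.median(q[:,2])) if len(q) else None,end=' | ')
E
```

```text
time: 19.45
tool_pos: [519.6, -194.4, 104.8]
tcp_rot: [3.138, -0.003, 0.098]
contact_force: [0.2, 0.6, 0.1]
grip_width: 0.4
finger_force: 0.0
t 19.45 rack [-114.4 -219.6] z 104.8 F [0.3 0.6] 0.1 w 0.4 yaw 0.0978
world [ 515. -188.    8.] turn [ 0.2 -0.2 -0. ] shift [-0.0039 -0.007   0.0972]
-180 53 | -175 56 | -170 56 | -165 24 | -160 0 | -155 1 | -150 3 | -145 62 | -140 69 | -135 97 | -130 96 | -125 97 | -120 85 | -115 67 | -110 53 | -105 50 | -100 51 | -95 50 | -90 50 | -85 51 | -80 52 | -75 52 | -70 50 | -65 52 | -60 50 | -55 52 | -50 48 | -45 36 | -40 37 | -35 39 | -30 53 | -25 55 | -20 54 | -15 56 | -10 54 | -5 56 | 0 52 | 5 39 | 10 40 | 15 32 | 20 1 | 25 0 | 30 91 | 35 46 | 40 45 | 45 44 | 50 44 | 55 45 | 60 44 | 65 43 | 70 44 | 75 44 | 80 43 | 85 43 | 90 47 | 95 47 | 100 71 | 105 89 | 110 57 | 115 70 | 120 71 | 125 70 | 130 70 | 135 71 | 140 68 | 145 68 | 150 70 | 155 68 | 160 69 | 165 68 |
```

```bash
python3 -m handwheel '[[[0,0,0],[-0.003,-0.004,0.045],0],[[0,0,0],[-0.003,-0.004,0.09],0],[[0,0,0],[-0.003,-0.004,0.097],0],[[0,0,0],[-0.003,-0.014,0.097],0],[[0,0,0],[-0.003,-0.02,0.097],0],[[0,0,0],[-0.003,-0.025,0.097],0],[[0,0,0],[-0.003,-0.03,0.097],0],[[0,0,0],[-0.003,-0.034,0.097],0],[[0,0,0],[-0.003,-0.038,0.097],0],[[0,0,0],[-0.003,-0.042,0.097],0],[[0,0,0],[-0.003,-0.042,0.097],0]]'
python3 - <<'E'
from h import *
st(); c=grab('side','side14')
r=blobs(c,(-80,-20,-200,-110)); r=r[(r[:,2]>50)&(r[:,2]<60)]; print('stop',len(r),np.median(r,0).round(1))
E
```

```text
time: 20.6
tool_pos: [512.5, -147.4, 9.3]
tcp_rot: [3.138, -0.004, 0.104]
contact_force: [-0.3, -3.5, 7.1]
grip_width: 0.2
finger_force: 3.7
t 20.6 rack [-116.8 -172.1] z 9.3 F [-0.7 -3.4] 7.1 w 0.2 yaw 0.1041
stop 93 [ -41.  -150.7   55.6]
```

Run:
```python
from h import *
for n in('side0','side12','side14'):
    c=dict(np.load(n+'.npz')); hsv=cv2.cvtColor(c['image'],cv2.COLOR_RGB2HSV); m=cv2.inRange(hsv,(100,120,30),(130,255,255)); 
    k,l,s,ce=cv2.connectedComponentsWithStats(m); i=1+s[1:,4].argmax(); print(n,s[i].tolist(),ce[i].round(1))
c=dict(np.load('side14.npz')); r=blobs(c,(-160,-70,-285,-200)); r=r[(r[:,2]>88)&(r[:,2]<200)]
for z in range(88,180,6): q=r[abs(r[:,2]-z)<3]; print(z,len(q),q.mean(0).round() if len(q) else '')
st()
cv2.imwrite('pics/crop14.png',cv2.resize(cv2.imread('pics/side14.png')[140:290,225:325],(500,750),interpolation=2)[150:750])
```

```text
side0 [276, 250, 26, 38, 847] [288.2 268.1]
side12 [276, 249, 26, 39, 875] [288.1 267.7]
side14 [275, 249, 27, 39, 863] [288.  267.9]
88 13 [ -94. -261.   90.]
94 6 [ -94. -265.   92.]
100 2 [-129. -256.  103.]
106 33 [-116. -252.  107.]
112 60 [-115. -240.  112.]
118 59 [-116. -235.  118.]
124 45 [-118. -214.  124.]
130 45 [-118. -244.  130.]
136 35 [-118. -256.  136.]
142 124 [-118. -251.  143.]
148 227 [-115. -246.  147.]
154 0 
160 0 
166 0 
172 0 
178 0 
t 20.65 rack [-116.8 -172.1] z 9.3 F [-0.1 -2.7] 7.4 w 0.7 yaw 0.1039
```

View pics/crop14.png

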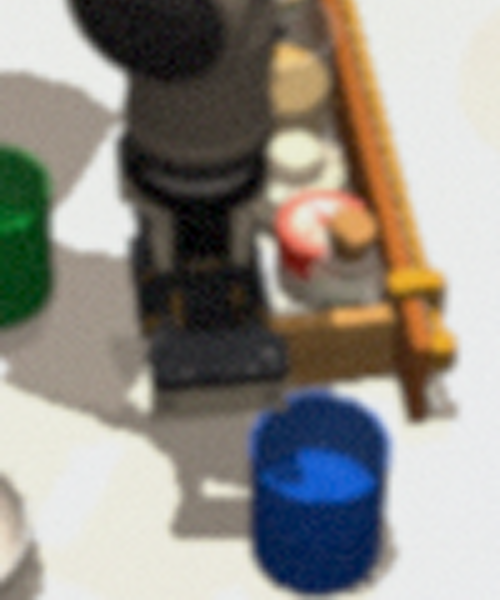

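Row still upright, blue tumbler unmoved. Fz is 7 N, so I raise 2 mm to relieve it before pushing on.

```bash
python3 -m handwheel '[[[0,0,0],[0,0,-0.002],0],[[0,0,0],[0,0,-0.002],0]]'; python3 -m handwheel '[[[0,0,0],[0,-0.002,0],0],[[0,0,0],[0,-0.004,0],0],[[0,0,0],[0,-0.006,0],0],[[0,0,0],[0,-0.006,0],0]]'; python3 -c "
from h import *
st()"
```

```text
time: 20.85
tool_pos: [511.6, -146.6, 10.3]
tcp_rot: [3.141, -0.002, 0.104]
contact_force: [0.7, -1.8, 4.5]
grip_width: 0.5
finger_force: 2.1
time: 21.25
tool_pos: [511.1, -141.3, 10.3]
tcp_rot: [3.14, -0.002, 0.104]
contact_force: [0.1, -5.1, 5.9]
grip_width: 0.6
finger_force: 3.7
t 21.25 rack [-117.6 -165.9] z 10.3 F [-0.4 -5.1] 5.9 w 0.6 yaw 0.104
```

```bash
python3 -m handwheel '[[[0,0,0],[0,-0.0015,0],0],[[0,0,0],[0,-0.003,0],0],[[0,0,0],[0,-0.003,0],0]]'; python3 -m handwheel '[[[0,0,0],[0,-0.001,0],0],[[0,0,0],[0,-0.002,0],0],[[0,0,0],[0,-0.002,0],0]]'
python3 - <<'E'
from h import *
st(); c=grab('side','side15')
r=blobs(c,(-80,-20,-200,-110)); r=r[(r[:,2]>50)&(r[:,2]<60)]; print('stop',len(r),np.median(r,0).round(1))
c=grab('top','top15')
r=blobs(c,(-45,-22,-60,170))
for b in np.arange(-60,170,3):
    q=r[(r[:,1]>=b)&(r[:,1]<b+3)]; print(int(b),int(np.median(q[:,2])) if len(q) else None,end=' | ')
E
```

```text
time: 21.55
tool_pos: [510.8, -138.5, 10.3]
tcp_rot: [3.139, -0.002, 0.104]
contact_force: [-0.2, -5.9, 6.8]
grip_width: 0.3
finger_force: 4.0
time: 21.85
tool_pos: [510.7, -136.8, 10.3]
tcp_rot: [3.139, -0.002, 0.104]
contact_force: [-0.5, -6.3, 5.7]
grip_width: 0.3
finger_force: 4.3
t 21.85 rack [-117.6 -161.4] z 10.3 F [-1.1 -6.2] 5.7 w 0.3 yaw 0.104
stop 85 [ -41.  -142.3   56.2]
-60 52 | -57 51 | -54 53 | -51 51 | -48 51 | -45 49 | -42 50 | -39 51 | -36 49 | -33 37 | -30 36 | -27 37 | -24 37 | -21 37 | -18 43 | -15 54 | -12 56 | -9 56 | -6 55 | -3 53 | 0 55 | 3 54 | 6 54 | 9 55 | 12 54 | 15 48 | 18 42 | 21 40 | 24 38 | 27 37 | 30 29 | 33 90 | 36 48 | 39 47 | 42 46 | 45 47 | 48 46 | 51 44 | 54 45 | 57 44 | 60 43 | 63 46 | 66 43 | 69 44 | 72 43 | 75 43 | 78 43 | 81 44 | 84 44 | 87 45 | 90 46 | 93 45 | 96 50 | 99 47 | 102 58 | 105 90 | 108 -1 | 111 40 | 114 68 | 117 69 | 120 70 | 123 69 | 126 71 | 129 68 | 132 70 | 135 69 | 138 70 | 141 69 | 144 68 | 147 70 | 150 70 | 153 69 | 156 68 | 159 69 | 162 70 | 165 72 | 168 2 |
```

```bash
for i in 1 2; do python3 -m handwheel '[[[0,0,0],[0,-0.0015,0],0],[[0,0,0],[0,-0.0015,0],0]]' | grep -E 'pos|contact'; done
python3 - <<'E'
from h import *
st(); c=grab('side','side16')
r=blobs(c,(-80,-20,-200,-110)); r=r[(r[:,2]>50)&(r[:,2]<60)]; print('stop',len(r),np.median(r,0).round(1))
E
```

```text
tool_pos: [510.5, -135.3, 10.3]
contact_force: [-0.3, -6.9, 5.5]
tool_pos: [510.3, -133.8, 10.3]
contact_force: [-0.6, -6.6, 6.3]
t 22.35 rack [-117.6 -158.4] z 10.3 F [-1.3 -6.5] 6.3 w 0.2 yaw 0.104
stop 86 [ -40.4 -139.1   55.3]
```

```bash
python3 -m handwheel '[[[0,0,0],[0,-0.001,0],0],[[0,0,0],[0,-0.001,0],0]]' | grep -E 'pos|contact';  python3 -m handwheel '[[[0,0,0],[0,-0.001,0],0],[[0,0,0],[0,-0.001,0],0]]' | grep -E 'pos|contact'
python3 - <<'E'
from h import *
st(); c=grab('top','top17'); W=cloud(c)
for lo,hi in((-45,-22),):
  r=blobs(c,(lo,hi,-60,185))
  for b in np.arange(27,185,2): q=r[(r[:,1]>=b)&(r[:,1]<b+2)]; print(int(b),int(np.min(q[:,2])) if len(q) else None,end=' | ')
E
```

```text
tool_pos: [510.2, -132.8, 10.3]
contact_force: [-0.2, -6.4, 5.5]
tool_pos: [510.1, -132.0, 10.3]
contact_force: [-0.7, -7.0, 5.8]
t 22.8 rack [-117.6 -156.6] z 10.3 F [-1.4 -6.9] 5.8 w 0.2 yaw 0.104
27 32 | 29 33 | 31 33 | 33 29 | 35 35 | 37 89 | 39 20 | 41 45 | 43 44 | 45 43 | 47 41 | 49 41 | 51 43 | 53 41 | 55 41 | 57 40 | 59 40 | 61 42 | 63 42 | 65 37 | 67 41 | 69 41 | 71 40 | 73 43 | 75 39 | 77 40 | 79 42 | 81 41 | 83 44 | 85 40 | 87 43 | 89 38 | 91 41 | 93 41 | 95 43 | 97 44 | 99 42 | 101 42 | 103 39 | 105 44 | 107 32 | 109 30 | 111 None | 113 8 | 115 67 | 117 64 | 119 67 | 121 66 | 123 68 | 125 66 | 127 63 | 129 68 | 131 67 | 133 67 | 135 66 | 137 69 | 139 66 | 141 65 | 143 63 | 145 65 | 147 68 | 149 71 | 151 67 | 153 64 | 155 65 | 157 64 | 159 68 | 161 65 | 163 67 | 165 68 | 167 68 | 169 0 | 171 7 | 173 51 | 175 53 | 177 51 | 179 53 | 181 53 | 183 48 |
```

```bash
for i in 1 2; do python3 -m handwheel '[[[0,0,0],[0,-0.001,0],0],[[0,0,0],[0,-0.001,0],0]]' | grep -E 'pos|contact'; done
```

```text
tool_pos: [510.0, -131.1, 10.3]
contact_force: [-0.6, -7.5, 5.2]
tool_pos: [509.9, -130.1, 10.3]
contact_force: [-0.6, -8.2, 5.9]
```

```bash
for i in 1 2; do python3 -m handwheel '[[[0,0,0],[0,-0.001,0],0],[[0,0,0],[0,-0.001,0],0]]' | grep -E 'pos|contact'; done
python3 - <<'E'
from h import *
st(); c=grab('top','top18'); s=grab('side','side18')
r=blobs(s,(-80,-20,-200,-110)); r=r[(r[:,2]>50)&(r[:,2]<60)]; print('stop',len(r),np.median(r,0).round(1))
for n,(y0,y1,z0,z1) in dict(can=(112,172,64,78),candle=(30,112,74,97),wax=(36,106,36,52),timerdial=(-30,30,50,60),timer=(-35,38,30,44),pot=(-96,-30,44,56),cork=(-130,-85,93,106)).items():
    for k,cc in(('top',c),('side',s)):
        q=blobs(cc,(-110,5,y0,y1)); q=q[(q[:,2]>z0)&(q[:,2]<z1)]
        if len(q)>10: print(n,k,len(q),q.mean(0).round(1),np.percentile(q,3,axis=0)[:2].round(),np.percentile(q,97,axis=0)[:2].round())
E
```

```text
tool_pos: [509.8, -129.1, 10.3]
contact_force: [-0.8, -7.7, 6.0]
tool_pos: [509.8, -128.7, 10.3]
contact_force: [-0.5, -10.2, 5.3]
t 23.65 rack [-117.6 -153.3] z 10.3 F [ -1.5 -10.1] 5.3 w 0.2 yaw 0.1043
stop 91 [ -40.6 -134.9   55.7]
can top 436 [-28.  142.8  70.2] [-58. 117.] [  4. 168.]
can side 76 [-12.  147.1  70. ] [-30. 114.] [  4. 169.]
candle top 141 [-34.6  73.5  86.9] [-77.  40.] [  2. 110.]
candle side 115 [-19.2  68.1  83.9] [-45.  37.] [  3. 111.]
wax top 481 [-37.3  75.9  45.5] [-69.  46.] [ -6. 104.]
wax side 80 [-20.3  64.   45.1] [-44.  37.] [  1. 105.]
timerdial top 159 [-36.5   3.6  55. ] [-56. -28.] [-0. 24.]
timerdial side 86 [-34.2   1.2  54.6] [-53. -28.] [ 1. 23.]
timer top 306 [-39.3   6.   37.7] [-70. -27.] [-0. 35.]
timer side 92 [-29.   -4.2  38.3] [-62. -24.] [ 2. 28.]
pot top 343 [-29.3 -55.1  51.1] [-55. -86.] [  0. -32.]
pot side 131 [-34.4 -53.6  51.2] [-54. -80.] [  2. -32.]
cork top 94 [ -23.2 -104.2  100.4] [ -36. -117.] [-11. -91.]
cork side 68 [ -22.  -107.3  100.2] [ -34. -120.] [-10. -89.]
```

Run:
```python
from h import *
def q(n,y0,y1,z0,z1,x0=-110,x1=-3):
    r=blobs(dict(np.load(n+'.npz')),(x0,x1,y0,y1)); r=r[(r[:,2]>z0)&(r[:,2]<z1)]; return (n,len(r),r.mean(0).round(1)[:2],np.percentile(r,[2,98],axis=0)[:,:2].round(0).tolist()) if len(r)>5 else (n,0)
print('dial',q('top0',5,85,50,60),q('top9',-65,30,52,60),q('top13',-40,30,52,60),q('top18',-30,30,52,60))
print('timer',q('top0',5,85,26,60),q('top9',-44,30,26,60),q('top13',-44,25,26,60),q('top18',-25,37,26,60))
print('pot',q('top0',-77,-13,45,56),q('top9',-104,-46,45,56),q('top18',-86,-30,45,56))
print('can',q('top0',105,169,64,78),q('top13',105,170,64,78),q('top18',112,172,64,78))
print('stop'); 
for n in('side0','side1b','side4','side5','side9','side12','side15','side18','top0','top9','top13','top18'): print(q(n,-200,-118,52,60,-45,-12))
st()
```

```text
dial ('top0', 120, array([-38. ,  47.2]), [[-53.0, 32.0], [-23.0, 62.0]]) ('top9', 152, array([-36.8, -24.7]), [[-54.0, -64.0], [-17.0, 2.0]]) ('top13', 115, array([-37.9, -12.8]), [[-52.0, -29.0], [-22.0, 3.0]]) ('top18', 124, array([-41.2,   5.7]), [[-57.0, -28.0], [-24.0, 23.0]])
timer ('top0', 422, array([-39.8,  46.6]), [[-67.0, 18.0], [-10.0, 75.0]]) ('top9', 417, array([-39.7, -12. ]), [[-66.0, -41.0], [-10.0, 16.0]]) ('top13', 420, array([-39.8, -12. ]), [[-66.0, -41.0], [-10.0, 16.0]]) ('top18', 426, array([-43.5,   7.1]), [[-70.0, -23.0], [-14.0, 35.0]])
pot ('top0', 333, array([-31.9, -45.6]), [[-56.0, -71.0], [-6.0, -21.0]]) ('top9', 337, array([-30.5, -73.8]), [[-56.0, -100.0], [-6.0, -48.0]]) ('top18', 311, array([-31.1, -53.5]), [[-57.0, -79.0], [-5.0, -31.0]])
can ('top0', 359, array([-33.8, 140. ]), [[-60.0, 114.0], [-8.0, 166.0]]) ('top13', 363, array([-33.8, 140. ]), [[-60.0, 114.0], [-8.0, 166.0]]) ('top18', 365, array([-33.6, 143. ]), [[-59.0, 117.0], [-8.0, 169.0]])
stop
('side0', 59, array([ -28.4, -130.9]), [[-43.0, -143.0], [-13.0, -119.0]])
('side1b', 57, ar
[... 182 characters left out ...]
-178.0], [-14.0, -119.0]])
('side9', 77, array([ -28.9, -158.1]), [[-44.0, -178.0], [-12.0, -126.0]])
('side12', 74, array([ -29.1, -159.3]), [[-44.0, -177.0], [-13.0, -130.0]])
('side15', 63, array([ -29.8, -138.8]), [[-45.0, -150.0], [-15.0, -123.0]])
('side18', 58, array([ -27.6, -131.9]), [[-43.0, -142.0], [-13.0, -121.0]])
('top0', 47, array([ -28.7, -132.6]), [[-44.0, -139.0], [-14.0, -118.0]])
('top9', 55, array([ -30.6, -166. ]), [[-44.0, -175.0], [-14.0, -134.0]])
('top13', 61, array([ -30.2, -164.6]), [[-44.0, -175.0], [-13.0, -134.0]])
('top18', 39, array([ -26.1, -130.8]), [[-41.0, -139.0], [-14.0, -121.0]])
t 23.75 rack [-117.6 -153.3] z 10.4 F [ -2.1 -10.5] 5.8 w 0.7 yaw 0.1042
```

The row closed up and the stop is in at 10 N, but the timer slipped about 4 mm forward (mean x -39.8 → -43.5). I release the tab and press the timer back with closed fingers.

```bash
python3 -m handwheel '[[[0,0,0],[0,0.015,0],0],[[0,0,0],[0,0.02,-0.03],0],[[0,0,0],[0,0.02,-0.075],0],[[0,0,0],[0.005,-0.02,-0.1],0],[[0,0,0],[0.008,-0.065,-0.1],0],[[0,0,0],[0.008,-0.11,-0.1],0],[[0,0,0],[0.008,-0.155,-0.1],0],[[0,0,0],[0.008,-0.16,-0.1],0],[[0,0,0],[0.008,-0.16,-0.06],0],[[0,0,0],[0.008,-0.16,-0.015],0],[[0,0,0],[0.008,-0.16,0.006],0],[[0,0,0],[0.008,-0.16,0.006],0]]'
python3 - <<'E'
from h import *
st(); c=grab('side','side19')
for n in('side9','side12','side18','side19'):
    c=dict(np.load(n+'.npz')); r=blobs(c,(-70,-12,-200,-118)); r=r[(r[:,2]>52)&(r[:,2]<60)]
    i=np.argsort(r[:,0]); b=[np.percentile(r[(r[:,0]>=a)&(r[:,0]<a+10),1],[5,50]).round(1).tolist() for a in range(-70,-12,10) if ((r[:,0]>=a)&(r[:,0]<a+10)).sum()>4]; print(n,b)
E
```

```text
time: 24.95
tool_pos: [497.4, 32.9, 0.3]
tcp_rot: [-3.14, 0.008, 0.103]
contact_force: [0.8, 0.6, -0.4]
grip_width: 0.3
finger_force: 0.0
t 24.95 rack [-114.     8.8] z 0.3 F [0.8 0.5] -0.4 w 0.3 yaw 0.1032
side9 [[-179.4, -173.1], [-176.6, -172.1], [-177.1, -167.9], [-176.6, -158.4], [-176.2, -164.6], [-176.4, -169.5]]
side12 [[-177.8, -173.2], [-178.1, -171.3], [-178.4, -169.4], [-176.1, -169.6], [-175.8, -166.3], [-174.1, -164.0]]
side18 [[-137.6, -135.9], [-138.9, -133.4], [-141.7, -135.5], [-141.6, -132.0], [-140.7, -128.9], [-141.1, -133.4]]
side19 [[-140.7, -135.6], [-141.3, -135.9], [-141.1, -136.2], [-140.1, -134.9], [-143.0, -133.8], [-141.0, -132.7]]
```

```bash
python3 -m handwheel '[[[0,0,0],[0.012,0.002,-0.004],0],[[0,0,0],[0.024,0.002,-0.004],0],[[0,0,0],[0.033,0.002,-0.004],0],[[0,0,0],[0.033,0.002,-0.004],0]]' | grep -E 'pos|contact'; for i in 1 2; do python3 -m handwheel '[[[0,0,0],[0.0015,0,0],0],[[0,0,0],[0.0025,0,0],0],[[0,0,0],[0.0025,0,0],0]]' | grep -E 'pos|contact'; done; python3 -c "
from h import *
st()"
```

```text
tool_pos: [534.3, 34.4, 8.6]
contact_force: [-0.8, -0.0, 1.8]
tool_pos: [534.6, 34.8, 8.0]
contact_force: [-5.7, -1.9, 7.2]
tool_pos: [535.1, 34.9, 7.8]
contact_force: [-10.9, -4.9, 11.2]
t 26.0 rack [-76.4   7. ] z 7.8 F [-11.4  -3.8] 11.2 w 0.5 yaw 0.1042
```

The finger rides on the timer's rim at this height (Fz 11 N). I need to be lower, so I turn the gripper 90° to keep its body clear of the candle.

```bash
python3 -m handwheel '[[[0,0,0],[-0.025,0,0],0],[[0,0,-4],[-0.045,0.002,-0.04],0],[[0,0,-12],[-0.055,0.005,-0.06],0],[[0,0,-20],[-0.055,0.008,-0.06],0],[[0,0,-28],[-0.055,0.008,-0.06],0],[[0,0,-36],[-0.055,0.008,-0.06],0],[[0,0,-44],[-0.055,0.008,-0.06],0],[[0,0,-52],[-0.055,0.008,-0.06],0],[[0,0,-60],[-0.055,0.008,-0.06],0],[[0,0,-68],[-0.055,0.008,-0.06],0],[[0,0,-76],[-0.055,0.008,-0.06],0],[[0,0,-84],[-0.055,0.008,-0.06],0]]' >/dev/null; python3 -m handwheel '[[[0,0,-6],[0,0,0],0],[[0,0,-6],[0,0,0],0]]'
python3 - <<'E'
from h import *
st(); c=grab('top','top20'); grab('side','side20')
for n in('top13','top18','top20'):
    for nm,y0,y1,z0,z1 in(('timer',-44 if n=='top13' else -25,25 if n=='top13' else 36,26,60),('wax',40,110,38,52),('pot',-104 if n=='top13' else -84,-46 if n=='top13' else -28,45,56)):
        r=blobs(dict(np.load(n+'.npz')),(-110,-3,y0,y1)); r=r[(r[:,2]>z0)&(r[:,2]<z1)]; print(n,nm,len(r),r.mean(0).round(1)) if len(r) else 0
go(-105,-1,-6,.0985+np.pi/2)
E
```

```text
time: 27.4
tool_pos: [484.4, 21.8, 67.6]
tcp_rot: [3.141, 0.0, 1.675]
contact_force: [0.0, -0.1, 0.8]
grip_width: 0.3
finger_force: 0.0
t 27.4 rack [-128.1   -1. ] z 67.6 F [ 0.  -0.1] 0.8 w 0.3 yaw 1.6755
top13 timer 420 [-39.8 -12.   43.2]
top13 wax 462 [-36.9  69.7  45.3]
top13 pot 347 [-30.3 -73.8  51.2]
top18 timer 424 [-43.4   7.   43.3]
top18 wax 480 [-37.9  77.6  45.7]
top18 pot 318 [-31.1 -52.6  51.1]
top20 timer 1 [-40.9  32.5  40. ]
top20 wax 313 [-32.6  86.4  45.4]
top20 pot 135 [-20.  -62.9  51.2]
world [507.  24.  -6.] turn [0.  0.  0.1] shift [-0.      0.023   0.0736]
```

```bash
python3 -m handwheel '[[[0,0,0],[0,0.01,0.035],0],[[0,0,0],[0,0.023,0.0735],0],[[0,0,0],[0,0.023,0.0735],0],[[0,0,0],[0,0.031,0.0735],0],[[0,0,0],[0,0.036,0.0735],0],[[0,0,0],[0,0.036,0.0735],0]]' | grep -E 'pos|contact'; for i in 1 2; do python3 -m handwheel '[[[0,0,0],[0,0.0015,0],0],[[0,0,0],[0,0.003,0],0],[[0,0,0],[0,0.003,0],0]]' | grep -E 'pos|contact'; done; python3 -c "
from h import *
st()"
```

```text
tool_pos: [522.3, 25.4, -3.9]
contact_force: [-1.1, 0.7, 0.1]
tool_pos: [523.5, 25.8, -5.4]
contact_force: [-0.2, 0.0, -0.9]
tool_pos: [526.4, 26.1, -6.0]
contact_force: [0.4, 0.7, 0.0]
t 28.7 rack [-85.9  -0.9] z -6.0 F [0.4 0.6] 0.0 w 0.1 yaw 1.6745
```

```bash
for i in 1 2; do python3 -m handwheel '[[[0,0,0],[0,0.0015,0],0],[[0,0,0],[0,0.0025,0],0],[[0,0,0],[0,0.0025,0],0]]' | grep -E 'pos|contact'; done
```

```text
tool_pos: [527.9, 26.3, -6.2]
contact_force: [-2.5, -0.5, 1.0]
tool_pos: [528.4, 26.5, -6.4]
contact_force: [-8.1, -2.1, 5.8]
```

```bash
python3 -m handwheel '[[[0,0,0],[0,0.0015,0],0],[[0,0,0],[0,0.003,0],0],[[0,0,0],[0,0.003,0],0]]' | grep -E 'pos|contact'; python3 -m handwheel '[[[0,0,0],[0,-0.02,0],0],[[0,0,0],[0,-0.04,-0.03],0],[[0,0,0],[0,-0.08,-0.06],0],[[0,0,0],[0.04,-0.11,-0.09],0],[[0,0,0],[0.08,-0.13,-0.1],0],[[0,0,0],[0.12,-0.15,-0.1],0],[[0,0,0],[0.16,-0.15,-0.1],0],[[0,0,0],[0.2,-0.15,-0.1],0],[[0,0,0],[0.2,-0.15,-0.1],0]]' | grep -E 'pos'
cat > meas.py <<'E'
import sys
from h import *
n=sys.argv[1]; c=grab('top','top'+n); s=grab('side','side'+n); st()
for nm,y0,y1,z0,z1 in(('timer',-24,36,26,60),('wax',40,110,38,52),('rim',36,114,74,97),('pot',-84,-28,45,56),('can',114,172,64,78),('cork',-130,-85,93,106)):
    for k,cc in(('top',c),('side',s)):
        r=blobs(cc,(-110,-3,y0,y1)); r=r[(r[:,2]>z0)&(r[:,2]<z1)]
        if len(r)>9: print(nm,k,len(r),r.mean(0).round(1),np.percentile(r,[2,98],axis=0)[:,:2].round(0).tolist())
r=blobs(s,(-70,-12,-200,-118)); r=r[(r[:,2]>52)&(r[:,2]<60)]; print('stop',np.percentile(r[:,1],5).round(1),r[r[:,0]<-40].mean(0).round(1))
r=blobs(c,(-45,-22,-175,178))
for b in np.arange(-150,178,2):
    q=r[(r[:,1]>=b)&(r[:,1]<b+2)]; print(int(b),int(np.min(q[:,2])) if len(q) else None,end='|')
E
python3 meas.py 21
```

```text
tool_pos: [531.1, 26.8, -6.4]
contact_force: [-9.5, -2.3, 4.8]
tool_pos: [364.2, 214.3, 94.6]
t 30.6 rack [-229.1  199.2] z 94.1 F [-0.6 -0.7] 0.8 w 0.5 yaw 1.6773
timer top 413 [-38.3   7.8  43.2] [[-65.0, -20.0], [-9.0, 34.0]]
timer side 212 [-37.8   0.5  44.4] [[-64.0, -17.0], [-6.0, 29.0]]
wax top 477 [-36.9  77.5  45.3] [[-68.0, 46.0], [-6.0, 108.0]]
wax side 103 [-38.1  73.2  45.9] [[-73.0, 41.0], [-6.0, 109.0]]
rim top 148 [-38.4  77.   88.2] [[-77.0, 40.0], [-3.0, 113.0]]
rim side 208 [-39.3  73.7  83.3] [[-74.0, 38.0], [-4.0, 113.0]]
pot top 317 [-30.  -53.3  51.4] [[-55.0, -79.0], [-5.0, -29.0]]
pot side 121 [-36.  -52.4  50.8] [[-54.0, -79.0], [-7.0, -30.0]]
can top 362 [-33.7 143.1  70.2] [[-60.0, 118.0], [-8.0, 168.0]]
can side 107 [-31.1 150.8  70.2] [[-58.0, 116.0], [-5.0, 170.0]]
cork top 90 [ -24.  -105.2  100.7] [[-36.0, -117.0], [-11.0, -91.0]]
cork side 64 [ -22.6 -107.6   99.7] [[-34.0, -121.0], [-9.0, -93.0]]
stop -142.1 [ -54.5 -136.7   55.7]
-150 -1|-148 3|-146 None|-144 None|-142 54|-140 55|-138 53|-136 52|-134 53|-132 52|-130 -5|-128 0|-126 0|-124 48|-122 2|
[... 287 characters left out ...]
0 46|-38 50|-36 46|-34 46|-32 44|-30 0|-28 0|-26 17|-24 1|-22 34|-20 35|-18 34|-16 33|-14 35|-12 33|-10 38|-8 38|-6 53|-4 52|-2 50|0 51|2 52|4 51|6 53|8 53|10 52|12 51|14 51|16 54|18 52|20 39|22 47|24 40|26 37|28 38|30 34|32 33|34 34|36 31|38 29|40 87|42 21|44 42|46 43|48 46|50 43|52 42|54 39|56 40|58 38|60 43|62 40|64 41|66 41|68 43|70 40|72 40|74 38|76 43|78 41|80 40|82 42|84 38|86 41|88 38|90 40|92 41|94 40|96 38|98 42|100 42|102 44|104 44|106 42|108 44|110 33|112 65|114 None|116 6|118 67|120 67|122 66|124 66|126 70|128 67|130 67|132 69|134 68|136 63|138 66|140 67|142 66|144 65|146 67|148 66|150 64|152 70|154 67|156 65|158 66|160 68|162 68|164 66|166 67|168 65|170 13|172 54|174 52|176 49|
```

Timer is back against the panel and all five are aligned and upright. One last light push on the stop will confirm it's snug.

```bash
python3 -m handwheel '[[[0,0,8],[-0.035,0.01,0],0],[[0,0,16],[-0.07,0.02,0],0],[[0,0,24],[-0.105,0.03,0],0],[[0,0,32],[-0.14,0.04,0],0],[[0,0,40],[-0.175,0.05,0],0],[[0,0,48],[-0.21,0.06,0],0],[[0,0,56],[-0.245,0.07,0],0],[[0,0,64],[-0.28,0.08,0],0],[[0,0,72],[-0.315,0.09,0],0],[[0,0,80],[-0.35,0.1,0],0],[[0,0,88],[-0.384,0.11,0],0],[[0,0,90],[-0.384,0.11,0],0]]' >/dev/null; python3 -m handwheel '[[[0,0,0],[0,0,0],0]]' >/dev/null; python3 -c "
from h import *
st(); go(-118,-180,9.5,.0985)"
```

```text
t 31.9 rack [-118.2 -187.3] z 93.6 F [-1.4 -0.4] 0.9 w 0.5 yaw 0.0998
world [ 512. -155.   10.] turn [-0.   0.   0.1] shift [ 0.0002 -0.0073  0.0841]
```

```bash
python3 -m handwheel '[[[0,0,0],[0,-0.003,0.04],0],[[0,0,0],[0,-0.005,0.08],0],[[0,0,0],[0,-0.005,0.084],0],[[0,0,0],[0,-0.005,0.084],0],[[0,0,0],[0,-0.018,0.084],0],[[0,0,0],[0,-0.029,0.084],0],[[0,0,0],[0,-0.032,0.084],0],[[0,0,0],[0,-0.032,0.084],0]]' | grep -E 'pos|contact'; for i in 1 2; do python3 -m handwheel '[[[0,0,0],[0,-0.001,0],0],[[0,0,0],[0,-0.002,0],0],[[0,0,0],[0,-0.002,0],0]]' | grep -E 'pos|contact'; done; python3 -c "
from h import *
st()"
```

```text
tool_pos: [511.0, -128.5, 11.6]
contact_force: [-1.7, -4.2, 2.9]
tool_pos: [511.0, -128.2, 11.6]
contact_force: [-1.7, -9.2, 5.6]
tool_pos: [511.0, -127.7, 11.7]
contact_force: [-2.5, -16.2, 4.3]
t 33.3 rack [-116.3 -152.4] z 11.7 F [ -4.1 -15.9] 4.3 w 0.4 yaw 0.105
```

Stiff contact, 16 N with hardly any motion, so the row is snug. I retreat and check.

```bash
python3 -m handwheel '[[[0,0,0],[0,0.01,0],0],[[0,0,0],[0,0.025,-0.02],0],[[0,0,0],[0,0.03,-0.06],0],[[0,0,0],[-0.04,0.05,-0.1],0],[[0,0,0],[-0.08,0.08,-0.11],0],[[0,0,0],[-0.12,0.11,-0.11],0],[[0,0,0],[-0.12,0.11,-0.11],0]]' >/dev/null; python3 meas.py 22 | head -13
python3 - <<'E'
from h import *
a=cv2.imread('pics/top22.png')[135:255,180:340]; b=cv2.imread('pics/side22.png')[140:260,225:325]
cv2.imwrite('pics/crop22.png',np.hstack([cv2.resize(a,(440,330),interpolation=2),cv2.resize(b,(275,330),interpolation=2)]))
E
```

```text
t 34.1 rack [-237.5 -260.2] z 120.5 F [-0.6  0.8] -0.7 w 0.3 yaw 0.1006
timer top 413 [-38.7   7.6  43.3] [[-66.0, -21.0], [-9.0, 34.0]]
timer side 215 [-37.9   0.6  44.4] [[-63.0, -19.0], [-6.0, 28.0]]
wax top 469 [-36.5  77.5  45.5] [[-66.0, 48.0], [-6.0, 108.0]]
wax side 109 [-39.8  72.5  45.7] [[-74.0, 41.0], [-9.0, 109.0]]
rim top 150 [-37.6  76.6  87.6] [[-77.0, 40.0], [-3.0, 114.0]]
rim side 194 [-39.8  74.4  83.6] [[-73.0, 37.0], [-5.0, 113.0]]
pot top 321 [-29.8 -54.   51.3] [[-54.0, -82.0], [-5.0, -30.0]]
pot side 120 [-36.2 -51.9  50.9] [[-55.0, -78.0], [-9.0, -29.0]]
can top 363 [-33.7 143.3  70.2] [[-60.0, 118.0], [-8.0, 169.0]]
can side 109 [-31.  149.8  70.1] [[-57.0, 115.0], [-6.0, 170.0]]
cork top 95 [ -24.  -104.9  100.4] [[-37.0, -117.0], [-12.0, -93.0]]
cork side 66 [ -22.5 -108.3   99.7] [[-34.0, -120.0], [-10.0, -93.0]]
```

View pics/crop22.png

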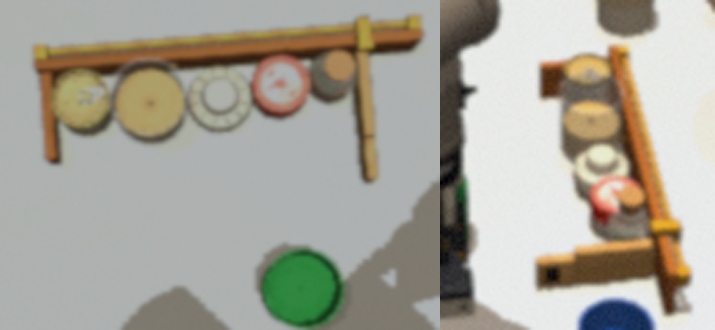

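The picture shows can (82,100), candle (150,102), timer (220,98), pot (280,85) and bottle (332,75) upright, touching each other and the panel, with the stop closed at (365,100). I hand the job in.

```bash
python3 -c "
from plant import close_job
print(close_job())"
```

```text
the job is handed in; nothing more can be done
None
```

I handed the job in with the candle glass between the tomato can and the timer, all five things upright against the back panel and the end stop pushed in snug. The arm took about 34 s. I got no verdict back, and the stop measured near 0 rather than the expected 0.005.

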